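# Close the second layer of a ferrite block core

## Robot

A 6-joint arm with a two-finger parallel gripper is mounted at the origin on a cart in front of the work surface, level with it; the furniture and walls round the work are solid. World frame = base frame: x ahead of the robot, y to its left, z up, the work surface at z = 0. Lengths are in m, angles in rad, forces in N, time in s.
With the tool pointing down it reaches from about 0.425 to 0.925 m from the base axis. Payload 12.5 kg.
Tool frame: the origin (TCP) lies midway between the tips of the shut fingers; the grasp point (between the pads) lies manip.tcp_to_grasp behind it (manip.tcp_to_grasp is the distance from the TCP to the grasp point, in m); z points along the fingers, y is the line along which they close (so a half turn about z gives the same grasp; the last joint's range is limited). The gripper opens to 85 mm and grips with 20 to 120 N. Pads are 22 mm wide; open, the fingers measure 114 mm over their backs; the gripper's body (76 mm by 85 mm) begins 54 mm behind the grasp point. The pads swing forward as they close: fully open they stand 13 mm farther back than shut.
Start: joints at [-1.346, 0.491, 1.559, -0, 1.092, -0.106], TCP at [0.203, -0.591, 0.231] pointing down, gripper open.
Joint ranges: [-3.1, 3.1], [-0.84, 2.19], [0.05, 2.79], [-1.13, 4.28], [0.06, 2.93], [-2.69, 2.69]. Speed limits (rad/s): [2.22, 2.22, 2.79, 3.14, 3.14, 3.14].

## Interface

Orientations are given as a unit quaternion [w, x, y, z].
In Python, from station import manip gives the robot as it stands. The module is installed in compiled form; this text tells all that it offers.
- The arm moves only by the tool jog_arm, never from a script. Its argument "deltas" is a list of rows, each an object with "rotation": the turn, a rotation vector about the tool's x, y, z each as a share of 45 degrees, from -1 to 1, a list of three; "slide": the shift along the tool's x, y, z each as a share of 0.5 m, from -1 to 1, a list of three; "grip": the opening, from 0 (shut) to 1 (fully open). In form: [{"rotation": [rx, ry, rz], "slide": [x, y, z], "grip": grip}, ...]. A call has exactly 10 rows; each row is the pose to reach, as a shift and turn from the pose commanded when the call began, along the tool's axes at that moment; what a row does not reach only later rows make up. A row lasts 1/10 s, in which the tool goes at most 50 mm and 8.59 degrees, less where a joint would pass 70% of its speed; a pose out of reach is approached as far as the arm can. A call with a number of a shift or a turn outside -1 to 1 is refused whole. A call with a gripper value outside its range is refused whole. The fingers move at their own pace and stop on an object; "grip_force" is the grip in N (left out, the last holds). Time passes only in rows, so rows that repeat a pose let the fingers close, or fill a call up. It gives the time, the measured TCP pose, the force, the opening and the grip force at its end, in the units of the state.
- manip.get_obs(): the state, without advancing time (a new reading comes with each control period).
- manip.read_camera(name): name is "scene" or "side" or "wrist"; returns the picture (480x640x3 uint8, blue, green, red); there is no depth.
- manip.camera_params(name): a dict with "fx", "fy", "cx", "cy" (pixels), "extrinsics" (4x4, takes a point from camera to world coordinates). Camera axes: x right, y up, looking along -z (the intrinsics and any distortion apply to the point x, -y, -z); pixel columns grow to the right and rows downward; lengths in m; the calibration is good to about 2 mm. A picture is of the moment at which its call begins: read the wrist's pose just before it. camera_params takes no time and is no camera call; for the wrist camera it gives the pose at the moment of the call.
- manip.job_done(): hands the job in; it is judged then, once.
The state is a dict: "time_s": time; "joints": joint angles; "joint_vel": joint speeds; "tau": joint torques, N m; "eef_pos": TCP position; "ee_rot": TCP orientation; "wrist_force": force on the tool from outside, world axes, zero at the start; "ft_torque": the same for the moment, N m; "finger_gap": finger opening in m; "grip_force": force on a finger pad.
Only numpy, scipy, OpenCV 4.12 (cv2) and the standard library are available. Lean on these libraries where they do the work, as an engineer would, in place of code of your own. Each camera call takes 0.05 s, during which the arm holds its last target. There are 200 camera calls.

## Task

Finish the upper layer of the choke core on the fixture with the two loose dark ferrite bars, in the same pinwheel as the two bars already laid there (each bar's end butts on the side of the next, so that every joint below is bridged), and push the bars together against the two fences until the ring is closed and no joint gapes. The bar that stands on end must first be lowered flat onto the bench and let go there, then taken again from above, because the tie rods leave no room for a tilted hand at the core. Ferrite chips: never let a bar topple or drop, and do not disturb the other things on the bench.

Things in the scene. Friction and masses are not known exactly. Their poses are not given: they have to be found in the camera images.
- fixture: Fixed core fixture: aluminium plate 216x216x12 mm, origin under its centre, z up. On it the bonded lower layer of dark bars, a ring 150 mm square outside, 90 mm inside, centred, top at z=42 mm. Two steel fences, 8 mm thick, 136 mm long, tops at z=62 mm, inner faces at x=+75 mm (far fence) and y=+75 mm (side fence); -x and -y sides open. Four 10 mm tie rods at x,y=+-92 mm, tops at z=130 mm.
- far_place (a point): Closed-up place of the centre of bar_far: (60, 15, 57) mm in the fixture's frame; axes as the fixture's. Bar along y, its side on the far fence, its +y end on the side fence.
- side_place (a point): Closed-up place of the centre of bar_side: (-15, 60, 57) mm in the fixture's frame. Bar along x, its +y side on the side fence, its +x end on the side of bar_far.
- front_place (a point): Free place, where the centre of a loose bar goes: (15, -60, 57) mm in the fixture's frame. Bar along x, its +x end on the far fence, its +y side on the -y end of bar_far. Either loose bar may take it. Best filled first: its -x end is the stop for the bar of the near place.
- near_place (a point): Free place, where the centre of the other loose bar goes: (-60, -15, 57) mm in the fixture's frame. Bar along y, its +y end on the -y side of bar_side, its +x side on the -x end of the bar in the front place.
- bar_far: Dark grey ferrite bar 120x30x30 mm, about 0.5 kg, loose, already on the lower layer along the far fence; origin at its centre, long axis its own y (= fixture y). Its side touches the far fence, but its +y end stands 3 to 7 mm off the side fence: push it home in +y with the bar of the front place. Friction between bars about 0.6: one bar slides at about 3 N.
- bar_side: Same bar, already home on the lower layer: its side touches the side fence, its +x end the side of bar_far. Origin at its centre, long axis its own x (= fixture x). Loose.
- bar_lying: Same bar, loose, lying flat on the bench to the right of the fixture; origin at its centre, long axis = its own x.
- bar_standing: Same bar, loose, standing on its 30 x 30 mm end on the bench to the right of the fixture; origin at its centre (60 mm above the bench while it stands), long axis = its own z, side faces square to its own x and y. Any of its four sides may lie underneath.
- stator_3: Wound motor stator, copper windings, 114 x 106 x 73 mm, loose, behind the fixture; origin at the centre of its underside. Leave it alone.
- stator_5: Wound motor stator, 106 x 106 x 80 mm, loose, behind the fixture; origin at the centre of its underside. Leave it alone.
- tape_roll: Yellow roll of marking tape lying flat, 85 x 94 x 18 mm, loose, left of the fixture; origin under its middle. Leave it alone.
- multimeter: Dark teal handheld meter lying on its back, 144 x 73 x 43 mm, loose, left of the fixture; origin under its middle. Leave it alone.

How it is judged:
By the outcome, as a careful person would: the job done as asked, in the order asked, and still so for the second after the job is handed in, with the robot touching nothing.
It also fails if it takes over 72 s, if anything falls off the work surface, if the arm or the gripper's body presses on something with over 40 N, if the wrist force passes 120 N, or if a joint passes its speed limit or range.

## Working session

There is one attempt and no reset: what is moved stays moved. The work goes in short steps, Python scripts to look and compute and a tool call to move; the robot and the scene stay as the last step left them, time stands still between calls to the robot, and variables do not carry over. Pictures are saved under pics/ and viewed, at most 10 in all, crops included, and the job is handed in when it is done.

Besides the shell and the picture viewer there is one more tool, called after ">>>" by a JSON object that holds its "name" and its "arguments", one argument or row to a line. jog_arm: Moves the arm, as the interface text tells. Shift numbers are shares of 0.5 m and turn numbers shares of 45 degrees, none past 1 either way. Its arguments: {"type":"object","properties":{"deltas":{"type":"array","items":{"type":"object","properties":{"rotation":{"type":"array","items":{"type":"number","minimum":-1,"maximum":1}},"slide":{"type":"array","items":{"type":"number","minimum":-1,"maximum":1}},"grip":{"type":"number"}}}},"grip_force":{"type":"number"}},"required":["deltas"]}

```bash
mkdir -p pics; cat > h.py <<'E'
import numpy as np, cv2
from station import manip
def cam(n):
    p=manip.camera_params(n); return p
def ray(p,u,v):
    d=np.array([(u-p['cx'])/p['fx'],-(v-p['cy'])/p['fy'],-1.]); E=np.array(p['extrinsics'])
    return E[:3,3],E[:3,:3]@d
def onz(p,u,v,z):
    o,d=ray(p,u,v); return (o+d*(z-o[2])/d[2])[:3]
def proj(p,X):
    E=np.array(p['extrinsics']); c=E[:3,:3].T@(np.asarray(X,float)-E[:3,3])
    return np.array([p['cx']+p['fx']*c[0]/-c[2], p['cy']-p['fy']*c[1]/-c[2]])
E
python3 - <<'E'
from h import *
import json
o=manip.get_obs();print(o, manip.tcp_to_grasp)
for n in("scene","side","wrist"):
    p=cam(n);im=manip.read_camera(n);cv2.imwrite(f'pics/{n}0.png',im);print(n,p)
E
```

```text
{'time_s': 0.0, 'joints': array([-1.34561143e+00,  4.91549350e-01,  1.55947139e+00,  7.13717863e-06,
        1.09173007e+00, -1.05594667e-01]), 'joint_vel': array([ 0.00147578, -0.00114256,  0.00156104, -0.00033117, -0.00011968,
       -0.00059315]), 'tau': array([-1.39291209e-03, -6.18457246e+01, -2.61590981e+01, -1.40635061e-04,
        4.03754573e-03, -4.56277644e-05]), 'eef_pos': array([ 0.20295919, -0.59087034,  0.23072654]), 'ee_rot': array([-5.78233373e-04,  9.86354363e-01,  1.64635155e-01, -3.14452252e-05]), 'wrist_force': array([ 0.0369124 ,  0.09568551, -0.63821992]), 'ft_torque': array([-0.00769791, -0.0045827 ,  0.0131281 ]), 'grip_force': 0.0, 'finger_gap': 0.0855018431994171} 0.0187
scene {'fx': 572.1478256544344, 'fy': 572.1478256544344, 'cx': 318.9215618480557, 'cy': 241.05065805303607, 'extrinsics': array([[-0.88787245,  0.17334898, -0.42618382, -0.03102835],
       [-0.45943792, -0.38333959,  0.80122878,  1.19401072],
       [-0.02448094,  0.90719396,  0.41999976,  0.67281165],
       [ 0.        ,  0.        ,  0.        ,  1.        ]])}
side {'fx': 477.8586365852782, 'fy': 477.8586365852782, 'cx': 315.67217775413286, 'cy': 231.3369624876316, 'extrinsics': array([[-0.03020103, -0.85436992,  0.51878699,  1.17124532],
       [ 0.99951784, -0.02207012,  0.02184022,  0.02776944],
       [-0.00720994,  0.51919645,  0.85462452,  1.04503023],
       [ 0.        ,  0.        ,  0.        ,  1.        ]])}
wrist {'fx': 405.3623137337742, 'fy': 405.3623137337742, 'cx': 328.0139247148286, 'cy': 235.62708784675377, 'extrinsics': array([[ 3.25377635e-01,  9.08802316e-01,  2.61166125e-01,
         2.69382230e-01],
       [-9.45584155e-01,  3.12730335e-01,  8.98350906e-02,
        -5.68982930e-01],
       [-3.22313650e-05, -2.76184879e-01,  9.61104527e-01,
         3.73624426e-01],
       [ 0.00000000e+00,  0.00000000e+00,  0.00000000e+00,
         1.00000000e+00]])}
```

View pics/scene0.png

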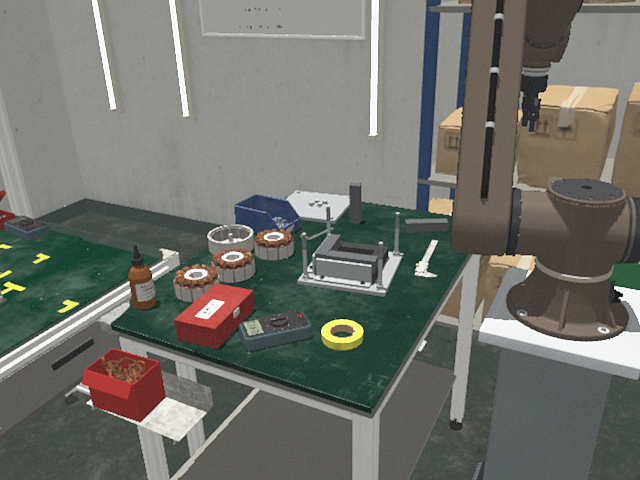

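View pics/side0.png

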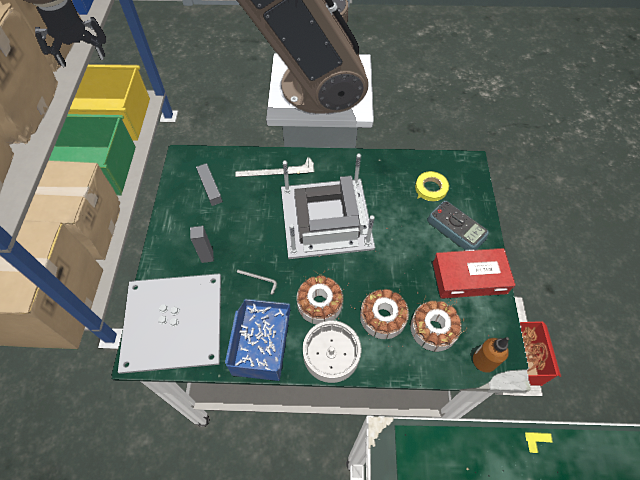

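```bash
python3 - <<'E'
from h import *
im=cv2.imread('pics/side0.png')[150:268,180:380]
cv2.imwrite('pics/sc.png',cv2.resize(im,None,fx=4,fy=4,interpolation=cv2.INTER_CUBIC))
E
```

```text
(no output)
```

View pics/sc.png

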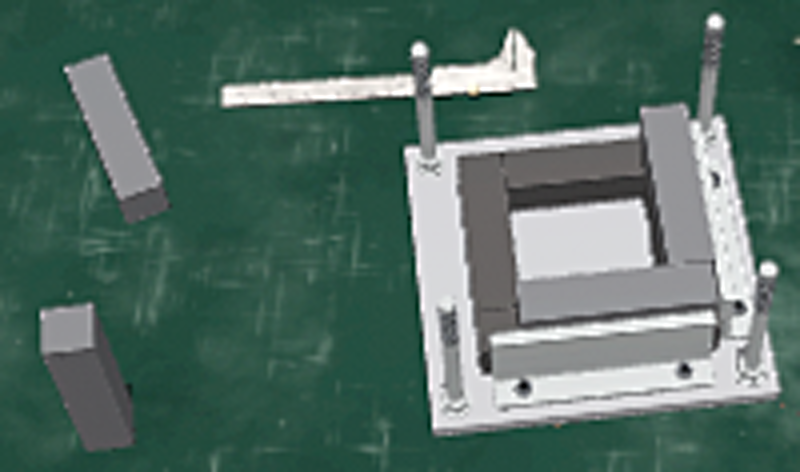

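View pics/wrist0.png

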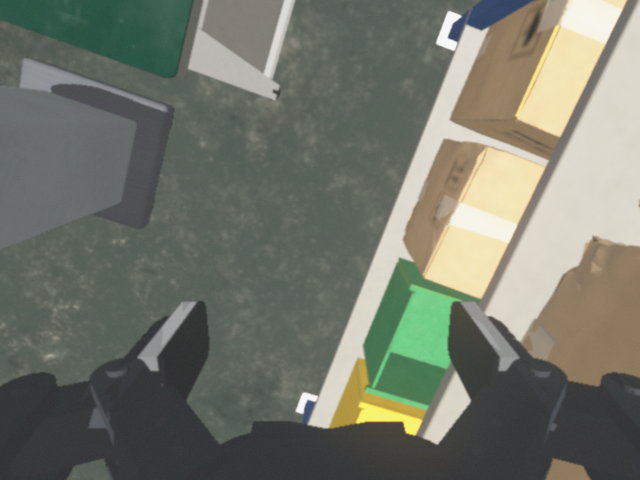

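Side view crop: the lying bar's top corners are at crop (65,68),(106,55),(163,185),(122,207). The standing bar's top is at (40,311),(93,304),(97,347),(44,355). Rod tops are at (419,47),(714,20),(769,268),(447,303). In the wrist view only the floor and shelf are visible.

```bash
python3 - <<'E'
from h import *
p=cam('side'); q=cam('scene')
def L(pts,z): return np.array([onz(p,180+u/4,150+v/4,z)[:2] for u,v in pts])
def fit(src,dst):
    sc=src-src.mean(0);dc=dst-dst.mean(0)
    a=np.arctan2((sc[:,0]*dc[:,1]-sc[:,1]*dc[:,0]).sum(),(sc*dc).sum());R=np.array([[np.cos(a),-np.sin(a)],[np.sin(a),np.cos(a)]])
    t=dst.mean(0)-R@src.mean(0);print('fit',t,np.degrees(a),'res',(np.linalg.norm(dst-(src@R.T+t),axis=1)*1e3).round(1))
    return t
s=.092
fit(np.array([[-s,-s],[-s,s],[s,s],[s,-s]]),L([(419,47),(714,20),(769,268),(447,303)],.13))
s=.108
fit(np.array([[-s,-s],[-s,s],[s,s],[s,-s]]),L([(405,147),(720,118),(778,388),(434,425)],.012))
l=L([(65,68),(106,55),(163,185),(122,207)],.03);fit(np.array([[-.06,-.015],[-.06,.015],[.06,.015],[.06,-.015]]),l)
s=.015
fit(np.array([[-s,-s],[-s,s],[s,s],[s,-s]]),L([(40,311),(93,304),(97,347),(44,355)],.12))
print(L([(84,450),(134,443)],0))
E
```

```text
fit [0.49648687 0.02707189] 8.561064722800863 res [1.6 0.5 0.6 1.3]
fit [0.49669673 0.02661727] 8.46486096875573 res [1.2 3.3 2.  2.4]
fit [ 0.40845024 -0.28798616] 26.49682780831615 res [2.1 1.  1.3 4.1]
fit [ 0.61914399 -0.26446633] 12.252132236653795 res [0.4 0.8 0.2 0.7]
[[ 0.63406246 -0.27893998]
 [ 0.62839559 -0.24875683]]
```

```bash
cat >> h.py <<'E'
from scipy.spatial.transform import Rotation as Ro
def rot(o): q=o['ee_rot']; return Ro.from_quat([q[1],q[2],q[3],q[0]])
def tgt(az,tilt=0): # tool x azimuth deg; tilt: tool z raised toward tool x
    a=np.radians(az); x=np.array([np.cos(a),np.sin(a),0]); z=np.array([0,0,-1.])
    return Ro.from_matrix(np.c_[x,np.cross(z,x),z])*Ro.from_euler('y',tilt,degrees=True)
def plan(pos,az,tilt=0,o=None,R=None,p=None):
    o=o or manip.get_obs(); R=R or rot(o); p=o['eef_pos'] if p is None else p
    T=tgt(az,tilt)
    print('slide',(R.inv().apply(np.array(pos)-p)/.5).round(4).tolist(),'rot',(np.degrees((R.inv()*T).as_rotvec())/45).round(4).tolist())
    return T,np.array(pos)
E
python3 - <<'E'
from h import *
plan([.41,-.288,.16],26.5)
E
```

```text
slide [0.5884, -0.4384, 0.1422] rot [-0.001, -0.0002, -0.1677]
```

>>> {"name": "jog_arm", "arguments": {
  "deltas": [
    {"slide": [0.04, -0.03, 0.01], "rotation": [0, 0, -0.01], "grip": 1},
    {"slide": [0.12, -0.09, 0.03], "rotation": [0, 0, -0.03], "grip": 1},
    {"slide": [0.2, -0.15, 0.05], "rotation": [0, 0, -0.06], "grip": 1},
    {"slide": [0.28, -0.21, 0.07], "rotation": [0, 0, -0.08], "grip": 1},
    {"slide": [0.36, -0.27, 0.087], "rotation": [0, 0, -0.1], "grip": 1},
    {"slide": [0.44, -0.33, 0.106], "rotation": [0, 0, -0.125], "grip": 1},
    {"slide": [0.51, -0.38, 0.123], "rotation": [0, 0, -0.145], "grip": 1},
    {"slide": [0.56, -0.417, 0.135], "rotation": [0, 0, -0.16], "grip": 1},
    {"slide": [0.588, -0.438, 0.142], "rotation": [0, 0, -0.167], "grip": 1},
    {"slide": [0.588, -0.438, 0.142], "rotation": [0, 0, -0.167], "grip": 1}
  ]
}}

```text
time_s: 1.15
eef_pos: [0.4107, -0.2867, 0.1598]
ee_rot: [-0.0, 0.973, 0.23, -0.0]
wrist_force: [-0.8, 0.1, 0.9]
finger_gap: 0.0853
grip_force: 0.0
```

```bash
python3 - <<'E'
from h import *
p=cam('wrist');im=manip.read_camera('wrist');cv2.imwrite('pics/w1.png',im);np.save('w1.npy',p,allow_pickle=True)
o=manip.get_obs();print(o['eef_pos'],o['time_s'])
c,s=np.cos(np.radians(26.5)),np.sin(np.radians(26.5))
for a,b in((-1,-1),(-1,1),(1,1),(1,-1)): print(proj(p,[.4085+a*.06*c-b*.015*s,-.288+a*.06*s+b*.015*c,.03]).round())
E
```

```text
[ 0.41027231 -0.28783908  0.16010343] 1.2
[347. 306.]
[307. 306.]
[304. 139.]
[350. 139.]
```

View pics/w1.png

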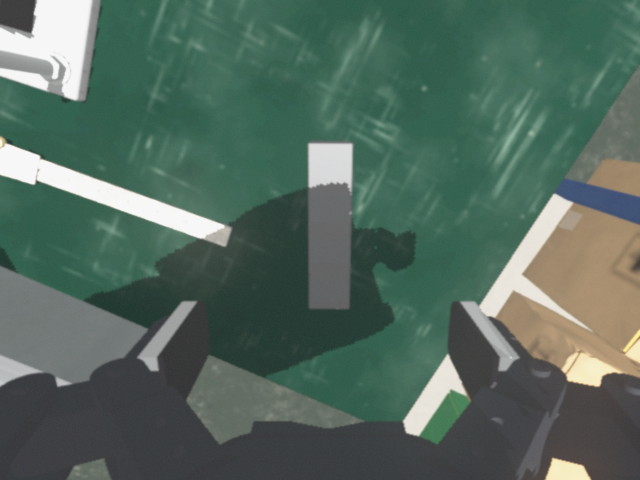

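The bar in the wrist view has corners (309,308),(350,308),(353,143),(308,143), close to the prediction.

```bash
python3 - <<'E'
from h import *
p=np.load('w1.npy',allow_pickle=True).item()
P=np.array([onz(p,u,v,.03)[:2] for u,v in((309,308),(350,308),(353,143),(308,143))])
c=P.mean(0);d=P[2]+P[3]-P[0]-P[1];az=np.degrees(np.arctan2(d[1],d[0]));print(c,az,np.linalg.norm(d)/2)
plan([*c,.010],az)
E
```

```text
[ 0.40743357 -0.29076795] 26.412709150406013 0.1188735890730903
slide [-0.0076, 0.0028, 0.3002] rot [-0.0006, 0.0004, 0.0038]
```

>>> {"name": "jog_arm", "arguments": {
  "deltas": [
    {"slide": [-0.008, 0.003, 0.05], "grip": 0.8},
    {"slide": [-0.008, 0.003, 0.12], "grip": 0.8},
    {"slide": [-0.008, 0.003, 0.2], "grip": 0.8},
    {"slide": [-0.008, 0.003, 0.26], "grip": 0.8},
    {"slide": [-0.008, 0.003, 0.3], "grip": 0.8},
    {"slide": [-0.008, 0.003, 0.312], "grip": 0.8},
    {"slide": [-0.008, 0.003, 0.312], "grip": 0.8},
    {"slide": [-0.008, 0.003, 0.312], "grip": 0.2},
    {"slide": [-0.008, 0.003, 0.312], "grip": 0.0},
    {"slide": [-0.008, 0.003, 0.312], "grip": 0.0}
  ],
  "grip_force": 60
}}

```text
invalid input at $.deltas[0]: expected keys rotation, slide, grip
```

>>> {"name": "jog_arm", "arguments": {
  "deltas": [
    {"slide": [0, 0, 0], "grip": 0},
    {"slide": [0, 0, 0], "grip": 0},
    {"slide": [0, 0, 0], "grip": 0},
    {"slide": [0, 0, 0], "grip": 0},
    {"slide": [0, 0, -0.02], "grip": 0},
    {"slide": [0, 0, -0.07], "grip": 0},
    {"slide": [0, 0, -0.14], "grip": 0},
    {"slide": [0, 0, -0.22], "grip": 0},
    {"slide": [0, 0, -0.29], "grip": 0},
    {"slide": [0, 0, -0.32], "grip": 0}
  ]
}}

```text
invalid input at $.deltas[0]: expected keys rotation, slide, grip
```

```bash
cat >> h.py <<'E'
F=np.array([.4966,.0269]); FY=8.5
def fx(x,y,z):
    a=np.radians(FY); return np.array([F[0]+x*np.cos(a)-y*np.sin(a),F[1]+x*np.sin(a)+y*np.cos(a),z])
E
python3 - <<'E'
from h import *
o=manip.get_obs();print(o['eef_pos'],o['finger_gap'],o['grip_force'],o['wrist_force'],o['time_s'])
print(fx(10,-75,0)*0, fx(.010,-.078,.15))
plan(fx(.005,-.080,.165),8.5)
E
```

```text
[ 0.41027231 -0.28783908  0.16010343] 0.08541058043207156 0.0 [ 0.7244748  -0.31178543 -0.29937391] 1.2
[ 0. -0.  0.] [ 0.51801929 -0.04876514  0.15      ]
slide [0.3959, -0.3305, -0.0098] rot [-0.0005, 0.0005, 0.4018]
```

>>> {"name": "jog_arm", "arguments": {
  "deltas": [
    {"rotation": [0, 0, 0], "slide": [-0.008, 0.003, 0.05], "grip": 0.8},
    {"rotation": [0, 0, 0], "slide": [-0.008, 0.003, 0.12], "grip": 0.8},
    {"rotation": [0, 0, 0], "slide": [-0.008, 0.003, 0.2], "grip": 0.8},
    {"rotation": [0, 0, 0], "slide": [-0.008, 0.003, 0.26], "grip": 0.8},
    {"rotation": [0, 0, 0], "slide": [-0.008, 0.003, 0.3], "grip": 0.8},
    {"rotation": [0, 0, 0], "slide": [-0.008, 0.003, 0.312], "grip": 0.8},
    {"rotation": [0, 0, 0], "slide": [-0.008, 0.003, 0.312], "grip": 0.8},
    {"rotation": [0, 0, 0], "slide": [-0.008, 0.003, 0.312], "grip": 0.2},
    {"rotation": [0, 0, 0], "slide": [-0.008, 0.003, 0.312], "grip": 0.0},
    {"rotation": [0, 0, 0], "slide": [-0.008, 0.003, 0.312], "grip": 0.0}
  ],
  "grip_force": 60
}}

```text
time_s: 2.2
eef_pos: [0.4071, -0.2918, 0.0055]
ee_rot: [0.0, 0.973, 0.229, 0.0]
wrist_force: [-4.9, 0.6, 7.1]
finger_gap: 0.0292
grip_force: 58.8
```

>>> {"name": "jog_arm", "arguments": {
  "deltas": [
    {"rotation": [0, 0, 0], "slide": [0, 0, 0], "grip": 0},
    {"rotation": [0, 0, 0], "slide": [0, 0, 0], "grip": 0},
    {"rotation": [0, 0, 0], "slide": [0, 0, 0], "grip": 0},
    {"rotation": [0, 0, 0], "slide": [0, 0, 0], "grip": 0},
    {"rotation": [0, 0, 0], "slide": [0, 0, -0.02], "grip": 0},
    {"rotation": [0, 0, 0], "slide": [0, 0, -0.07], "grip": 0},
    {"rotation": [0, 0, 0], "slide": [0, 0, -0.14], "grip": 0},
    {"rotation": [0, 0, 0], "slide": [0, 0, -0.22], "grip": 0},
    {"rotation": [0, 0, 0], "slide": [0, 0, -0.29], "grip": 0},
    {"rotation": [0, 0, 0], "slide": [0, 0, -0.32], "grip": 0}
  ]
}}

```text
time_s: 3.2
eef_pos: [0.4074, -0.2919, 0.1681]
ee_rot: [0.002, 0.973, 0.229, 0.001]
wrist_force: [0.2, -0.8, -6.1]
finger_gap: 0.0289
grip_force: 60.9
```

```bash
python3 - <<'E'
from h import *
o=manip.get_obs();print(o['eef_pos'],o['finger_gap'],o['grip_force'],o['wrist_force'],o['time_s'])
plan(fx(.005,-.080,.22),8.5)
E
```

```text
[ 0.40744897 -0.29185983  0.16806678] 0.028880404467306643 60.914039611816406 [ 0.17857417 -0.79329227 -6.10909712] 3.2
slide [0.4041, -0.3354, -0.1047] rot [0.005, -0.0028, 0.3996]
```

>>> {"name": "jog_arm", "arguments": {
  "deltas": [
    {"rotation": [0, 0, 0.02], "slide": [0.02, -0.01, -0.03], "grip": 0},
    {"rotation": [0, 0, 0.06], "slide": [0.06, -0.05, -0.08], "grip": 0},
    {"rotation": [0, 0, 0.12], "slide": [0.12, -0.1, -0.105], "grip": 0},
    {"rotation": [0, 0, 0.18], "slide": [0.19, -0.155, -0.105], "grip": 0},
    {"rotation": [0, 0, 0.25], "slide": [0.255, -0.21, -0.105], "grip": 0},
    {"rotation": [0, 0, 0.31], "slide": [0.315, -0.26, -0.105], "grip": 0},
    {"rotation": [0, 0, 0.36], "slide": [0.36, -0.3, -0.105], "grip": 0},
    {"rotation": [0.004, 0, 0.39], "slide": [0.39, -0.325, -0.105], "grip": 0},
    {"rotation": [0.005, -0.003, 0.4], "slide": [0.404, -0.335, -0.105], "grip": 0},
    {"rotation": [0.005, -0.003, 0.4], "slide": [0.404, -0.335, -0.105], "grip": 0}
  ]
}}

```text
time_s: 4.2
eef_pos: [0.5132, -0.051, 0.217]
ee_rot: [-0.002, 0.997, 0.075, -0.002]
wrist_force: [0.2, 0.6, -5.3]
finger_gap: 0.029
grip_force: 60.8
```

```bash
python3 - <<'E'
from h import *
o=manip.get_obs();print(o['eef_pos'],o['ee_rot'],o['time_s'],o['wrist_force'])
p=cam('wrist');im=manip.read_camera('wrist');cv2.imwrite('pics/w2.png',im);np.save('w2.npy',p,allow_pickle=True)
for X in [(-.092,-.092,.13),(-.092,.092,.13),(.092,.092,.13),(.092,-.092,.13),(-.075,-.075,.042),(.045,-.045,.042),(.045,-.045,.072),(.045,.045,.072),(.075,-.045,.072),(-.075,.045,.072)]: print(X,proj(p,fx(*X)).round(1))
E
```

```text
[ 0.51317658 -0.05101417  0.21703834] [-0.0015451   0.99720359  0.07469908 -0.00163112] 4.2 [ 0.17720308  0.56083472 -5.25450524]
(-0.092, -0.092, 0.13) [345.7 382.3]
(-0.092, 0.092, 0.13) [ 66.9 381.5]
(0.092, 0.092, 0.13) [ 5.5 84.8]
(0.092, -0.092, 0.13) [350.5  85.4]
(-0.075, -0.075, 0.042) [322.  300.8]
(0.045, -0.045, 0.042) [282.9 158.6]
(0.045, -0.045, 0.072) [278.2 162.8]
(0.045, 0.045, 0.072) [150.2 162.5]
(0.075, -0.045, 0.072) [276.8 118.3]
(-0.075, 0.045, 0.072) [168.6 316.9]
```

View pics/w2.png

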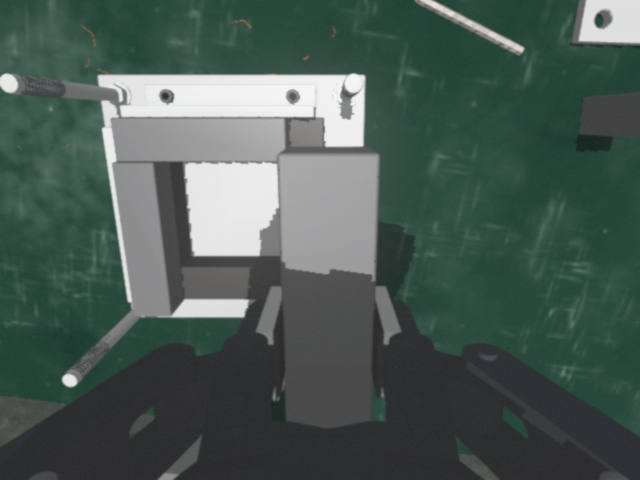

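Rod tops at (8,83),(353,84),(69,380) are within 3 px of prediction. bar_far's end at (286,150) shows about 5 mm of stand-off.

```bash
sed -i 's/F=np.array(\[.4966,.0269\])/F=np.array([.4975,.0259])/' h.py; python3 - <<'E'
from h import *
plan(fx(.008,-.074,.049),8.5)
E
```

```text
slide [0.0095, -0.0091, 0.3359] rot [-0.0041, 0.0041, 0.0009]
```

>>> {"name": "jog_arm", "arguments": {
  "deltas": [
    {"rotation": [-0.004, 0.004, 0.001], "slide": [0.01, -0.009, 0.03], "grip": 0},
    {"rotation": [-0.004, 0.004, 0.001], "slide": [0.01, -0.009, 0.08], "grip": 0},
    {"rotation": [-0.004, 0.004, 0.001], "slide": [0.01, -0.009, 0.14], "grip": 0},
    {"rotation": [-0.004, 0.004, 0.001], "slide": [0.01, -0.009, 0.2], "grip": 0},
    {"rotation": [-0.004, 0.004, 0.001], "slide": [0.01, -0.009, 0.26], "grip": 0},
    {"rotation": [-0.004, 0.004, 0.001], "slide": [0.01, -0.009, 0.3], "grip": 0},
    {"rotation": [-0.004, 0.004, 0.001], "slide": [0.01, -0.009, 0.32], "grip": 0},
    {"rotation": [-0.004, 0.004, 0.001], "slide": [0.01, -0.009, 0.33], "grip": 0},
    {"rotation": [-0.004, 0.004, 0.001], "slide": [0.01, -0.009, 0.336], "grip": 0},
    {"rotation": [-0.004, 0.004, 0.001], "slide": [0.01, -0.009, 0.336], "grip": 0}
  ]
}}

```text
time_s: 5.25
eef_pos: [0.5172, -0.0463, 0.0493]
ee_rot: [0.0, 0.997, 0.073, 0.0]
wrist_force: [-1.0, 0.9, -4.6]
finger_gap: 0.0287
grip_force: 60.7
```

>>> {"name": "jog_arm", "arguments": {
  "deltas": [
    {"rotation": [0, 0, 0], "slide": [0, 0, 0.001], "grip": 0},
    {"rotation": [0, 0, 0], "slide": [0, 0, 0.002], "grip": 0},
    {"rotation": [0, 0, 0], "slide": [0, 0, 0.003], "grip": 0},
    {"rotation": [0, 0, 0], "slide": [0, 0, 0.004], "grip": 0},
    {"rotation": [0, 0, 0], "slide": [0, 0, 0.004], "grip": 0},
    {"rotation": [0, 0, 0], "slide": [0, 0, 0.004], "grip": 0},
    {"rotation": [0, 0, 0], "slide": [0, 0, 0.004], "grip": 0},
    {"rotation": [0, 0, 0], "slide": [0, 0, 0.004], "grip": 0},
    {"rotation": [0, 0, 0], "slide": [0, 0, 0.004], "grip": 0},
    {"rotation": [0, 0, 0], "slide": [0, 0, 0.004], "grip": 0}
  ]
}}

```text
time_s: 6.25
eef_pos: [0.5171, -0.046, 0.0475]
ee_rot: [-0.0, 0.997, 0.074, 0.001]
wrist_force: [-1.6, 0.8, 5.8]
finger_gap: 0.0286
grip_force: 62.2
```

>>> {"name": "jog_arm", "arguments": {
  "deltas": [
    {"rotation": [0, 0, 0], "slide": [0, 0, -0.001], "grip": 0},
    {"rotation": [0, 0, 0], "slide": [0.002, 0, -0.001], "grip": 0},
    {"rotation": [0, 0, 0], "slide": [0.004, 0, -0.001], "grip": 0},
    {"rotation": [0, 0, 0], "slide": [0.006, 0, -0.001], "grip": 0},
    {"rotation": [0, 0, 0], "slide": [0.008, 0, -0.001], "grip": 0},
    {"rotation": [0, 0, 0], "slide": [0.01, 0, -0.001], "grip": 0},
    {"rotation": [0, 0, 0], "slide": [0.011, 0, -0.001], "grip": 0},
    {"rotation": [0, 0, 0], "slide": [0.012, 0, -0.001], "grip": 0},
    {"rotation": [0, 0, 0], "slide": [0.012, 0, -0.001], "grip": 0},
    {"rotation": [0, 0, 0], "slide": [0.012, 0, -0.001], "grip": 0}
  ]
}}

```text
time_s: 7.25
eef_pos: [0.5224, -0.0451, 0.0475]
ee_rot: [-0.0, 0.997, 0.073, -0.0]
wrist_force: [-5.1, -0.2, 5.5]
finger_gap: 0.0288
grip_force: 62.2
```

>>> {"name": "jog_arm", "arguments": {
  "deltas": [
    {"rotation": [0, 0, 0], "slide": [0, -0.002, 0], "grip": 0},
    {"rotation": [0, 0, 0], "slide": [0, -0.004, 0], "grip": 0},
    {"rotation": [0, 0, 0], "slide": [0, -0.006, 0], "grip": 0},
    {"rotation": [0, 0, 0], "slide": [0, -0.008, 0], "grip": 0},
    {"rotation": [0, 0, 0], "slide": [0, -0.01, 0], "grip": 0},
    {"rotation": [0, 0, 0], "slide": [0, -0.012, 0], "grip": 0},
    {"rotation": [0, 0, 0], "slide": [0, -0.014, 0], "grip": 0},
    {"rotation": [0, 0, 0], "slide": [0, -0.016, 0], "grip": 0},
    {"rotation": [0, 0, 0], "slide": [0, -0.018, 0], "grip": 0},
    {"rotation": [0, 0, 0], "slide": [0, -0.018, 0], "grip": 0}
  ]
}}

```text
time_s: 8.25
eef_pos: [0.5216, -0.0368, 0.0475]
ee_rot: [0.0, 0.997, 0.073, 0.0]
wrist_force: [-4.4, -6.8, 4.9]
finger_gap: 0.029
grip_force: 62.1
```

>>> {"name": "jog_arm", "arguments": {
  "deltas": [
    {"rotation": [0, 0, 0], "slide": [0, 0, -0.001], "grip": 0},
    {"rotation": [0, 0, 0], "slide": [0.002, 0, -0.001], "grip": 0},
    {"rotation": [0, 0, 0], "slide": [0.003, 0, -0.001], "grip": 0},
    {"rotation": [0, 0, 0], "slide": [0.004, 0, -0.001], "grip": 0},
    {"rotation": [0, 0, 0], "slide": [0.005, 0, -0.001], "grip": 0},
    {"rotation": [0, 0, 0], "slide": [0.006, 0, -0.001], "grip": 0},
    {"rotation": [0, 0, 0], "slide": [0.006, 0, -0.001], "grip": 0},
    {"rotation": [0, 0, 0], "slide": [0.006, 0, -0.001], "grip": 0},
    {"rotation": [0, 0, 0], "slide": [0.006, 0, -0.001], "grip": 0},
    {"rotation": [0, 0, 0], "slide": [0.006, 0, -0.001], "grip": 0}
  ]
}}

```text
time_s: 9.25
eef_pos: [0.5215, -0.0361, 0.0475]
ee_rot: [-0.001, 0.997, 0.073, -0.003]
wrist_force: [-17.6, -9.6, 8.7]
finger_gap: 0.0288
grip_force: 62.6
```

```bash
cat >> h.py <<'E'
def st():
    o=manip.get_obs();a=np.radians(FY);R=np.array([[np.cos(a),np.sin(a)],[-np.sin(a),np.cos(a)]])
    m=rot(o).as_matrix();print('fix xy',(1e3*(R@(o['eef_pos'][:2]-F))).round(1),'z',o['eef_pos'][2].round(4),'F',(R@o['wrist_force'][:2]).round(1),o['wrist_force'][2].round(1),'M',o['ft_torque'].round(2),'az',np.degrees(np.arctan2(m[1,0],m[0,0])).round(2),'t',o['time_s'])
E
python3 -c "
from h import *
st()"
```

```text
fix xy [ 14.6 -64.9] z 0.0475 F [-18.8  -6.9] 8.7 M [-1.76  2.45 -0.21] az 8.42 t 9.25
```

>>> {"name": "jog_arm", "arguments": {
  "deltas": [
    {"rotation": [0, 0, 0], "slide": [-0.004, 0, -0.001], "grip": 0},
    {"rotation": [0, 0, 0], "slide": [-0.004, -0.002, -0.001], "grip": 0},
    {"rotation": [0, 0, 0], "slide": [-0.004, -0.004, -0.001], "grip": 0},
    {"rotation": [0, 0, 0], "slide": [-0.004, -0.006, -0.001], "grip": 0},
    {"rotation": [0, 0, 0], "slide": [-0.004, -0.008, -0.001], "grip": 0},
    {"rotation": [0, 0, 0], "slide": [-0.004, -0.01, -0.001], "grip": 0},
    {"rotation": [0, 0, 0], "slide": [-0.004, -0.011, -0.001], "grip": 0},
    {"rotation": [0, 0, 0], "slide": [-0.004, -0.012, -0.001], "grip": 0},
    {"rotation": [0, 0, 0], "slide": [-0.004, -0.012, -0.001], "grip": 0},
    {"rotation": [0, 0, 0], "slide": [-0.004, -0.012, -0.001], "grip": 0}
  ]
}}

```text
time_s: 10.25
eef_pos: [0.5207, -0.0305, 0.0478]
ee_rot: [-0.0, 0.997, 0.073, -0.001]
wrist_force: [-7.4, -8.4, -3.5]
finger_gap: 0.0287
grip_force: 61.1
```

```bash
python3 -c "
from h import *
st()"
```

```text
fix xy [ 14.6 -59.2] z 0.0478 F [-8.5 -7.2] -3.5 M [-1.47  1.07 -0.28] az 8.4 t 10.25
```

>>> {"name": "jog_arm", "arguments": {
  "deltas": [
    {"rotation": [0, 0, 0], "slide": [0, -0.001, 0], "grip": 0},
    {"rotation": [0, 0, 0], "slide": [0, -0.002, 0], "grip": 0},
    {"rotation": [0, 0, 0], "slide": [0, -0.003, 0], "grip": 0},
    {"rotation": [0, 0, 0], "slide": [0, -0.004, 0], "grip": 0},
    {"rotation": [0, 0, 0], "slide": [0, -0.004, 0], "grip": 0},
    {"rotation": [0, 0, 0], "slide": [0, -0.004, 0], "grip": 0},
    {"rotation": [0, 0, 0], "slide": [0, -0.004, 0], "grip": 0},
    {"rotation": [0, 0, 0], "slide": [0, -0.004, 0], "grip": 0},
    {"rotation": [0, 0, 0], "slide": [0, -0.004, 0], "grip": 0},
    {"rotation": [0, 0, 0], "slide": [0, -0.004, 0], "grip": 0}
  ]
}}

```text
time_s: 11.25
eef_pos: [0.5207, -0.0302, 0.0478]
ee_rot: [0.001, 0.997, 0.073, -0.001]
wrist_force: [-8.8, -25.9, -4.3]
finger_gap: 0.0288
grip_force: 61.4
```

```bash
python3 -c "
from h import *
st()"
```

```text
fix xy [ 14.6 -58.9] z 0.0478 F [-12.6 -24.3] -4.3 M [-4.16  1.27 -0.67] az 8.35 t 11.25
```

>>> {"name": "jog_arm", "arguments": {
  "deltas": [
    {"rotation": [0, 0, 0], "slide": [-0.001, 0.002, 0.001], "grip": 0},
    {"rotation": [0, 0, 0], "slide": [-0.002, 0.004, 0.002], "grip": 0},
    {"rotation": [0, 0, 0], "slide": [-0.002, 0.0045, 0.002], "grip": 0},
    {"rotation": [0, 0, 0], "slide": [-0.002, 0.0045, 0.002], "grip": 0.4},
    {"rotation": [0, 0, 0], "slide": [-0.002, 0.0045, 0.002], "grip": 0.6},
    {"rotation": [0, 0, 0], "slide": [-0.002, 0.0045, 0.002], "grip": 0.65},
    {"rotation": [0, 0, 0], "slide": [-0.002, 0.0045, 0.002], "grip": 0.65},
    {"rotation": [0, 0, 0], "slide": [-0.002, 0.0045, 0.002], "grip": 0.65},
    {"rotation": [0, 0, 0], "slide": [-0.002, 0.0045, -0.03], "grip": 0.65},
    {"rotation": [0, 0, 0], "slide": [-0.002, 0.0045, -0.08], "grip": 0.65}
  ]
}}

```text
time_s: 12.25
eef_pos: [0.5201, -0.0304, 0.0877]
ee_rot: [-0.0, 0.997, 0.073, -0.001]
wrist_force: [-0.4, 0.8, 0.3]
finger_gap: 0.0554
grip_force: 0.0
```

>>> {"name": "jog_arm", "arguments": {
  "deltas": [
    {"rotation": [0, 0, 0], "slide": [0, 0, -0.06], "grip": 0.65},
    {"rotation": [0, 0, 0], "slide": [0, 0, -0.12], "grip": 0.65},
    {"rotation": [0, 0, 0], "slide": [0, 0, -0.18], "grip": 0.65},
    {"rotation": [0, 0, 0], "slide": [0, 0, -0.24], "grip": 0.65},
    {"rotation": [0, 0, 0], "slide": [0, 0, -0.28], "grip": 0.65},
    {"rotation": [0, 0, 0], "slide": [0, 0, -0.3], "grip": 0.65},
    {"rotation": [0, 0, 0], "slide": [0, 0.01, -0.3], "grip": 0.65},
    {"rotation": [0, 0, 0], "slide": [0, 0.02, -0.3], "grip": 0.65},
    {"rotation": [0, 0, 0], "slide": [0, 0.02, -0.3], "grip": 0.65},
    {"rotation": [0, 0, 0], "slide": [0, 0.02, -0.3], "grip": 0.65}
  ]
}}

```text
time_s: 13.25
eef_pos: [0.5219, -0.0407, 0.2372]
ee_rot: [-0.0, 0.997, 0.073, -0.001]
wrist_force: [-0.6, 0.5, 0.0]
finger_gap: 0.0553
grip_force: 0.0
```

```bash
 sed -i 's/F=np.array(\[.4975,.0259\])/F=np.array([.4973,.0270])/' h.py; python3 - <<'E'
from h import *
st()
p=cam('wrist');im=manip.read_camera('wrist');cv2.imwrite('pics/w3.png',im);np.save('w3.npy',p,allow_pickle=True)
for X in [(.075,-.045,.072),(.045,-.045,.072),(.045,.045,.072),(-.045,-.075,.072),(-.045,-.045,.072)]: print(X,proj(p,fx(*X)).round(1))
print(manip.get_obs()['joints'].round(2))
E
```

```text
fix xy [ 14.3 -70.6] z 0.2372 F [-0.5  0.6] 0.0 M [0.03 0.01 0.03] az 8.39 t 13.25
(0.075, -0.045, 0.072) [292.  132.1]
(0.045, -0.045, 0.072) [293. 173.]
(0.045, 0.045, 0.072) [174.1 173.2]
(-0.045, -0.075, 0.072) [332.4 283.3]
(-0.045, -0.045, 0.072) [295.8 283.4]
[-0.2   0.34  1.8   0.    1.01  1.22]
```

View pics/w3.png

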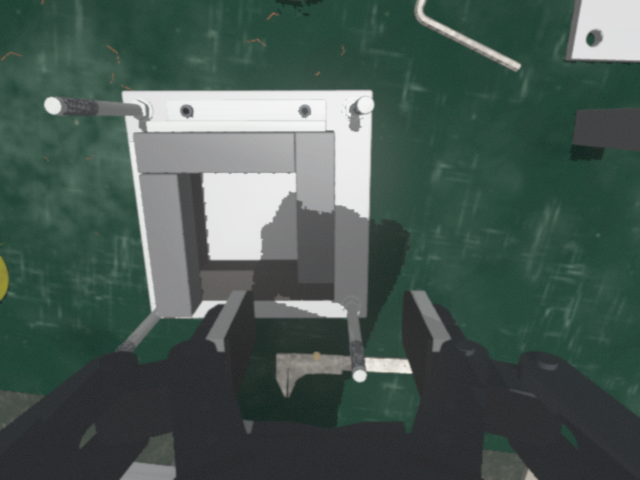

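The front bar is home: its joint to bar_far at (296,131–172) shows no gap. Next is the standing bar.

```bash
python3 - <<'E'
from h import *
T,P=plan([.50,-.24,.25],12.25,35)
plan([.5188,-.286,.15],12.25,68,R=T,p=P)
E
```

```text
slide [-0.1017, 0.3882, -0.0253] rot [0.0251, 0.779, -0.0831]
slide [-0.1006, 0.0979, 0.1737] rot [0.0, 0.7333, 0.0]
```

>>> {"name": "jog_arm", "arguments": {
  "deltas": [
    {"rotation": [0.002, 0.06, -0.008], "slide": [-0.005, 0.02, -0.002], "grip": 0.9},
    {"rotation": [0.004, 0.14, -0.016], "slide": [-0.015, 0.06, -0.005], "grip": 0.9},
    {"rotation": [0.006, 0.23, -0.024], "slide": [-0.03, 0.11, -0.008], "grip": 0.9},
    {"rotation": [0.01, 0.32, -0.033], "slide": [-0.042, 0.165, -0.011], "grip": 0.9},
    {"rotation": [0.012, 0.41, -0.042], "slide": [-0.055, 0.22, -0.014], "grip": 0.9},
    {"rotation": [0.016, 0.5, -0.052], "slide": [-0.07, 0.27, -0.018], "grip": 0.9},
    {"rotation": [0.019, 0.59, -0.062], "slide": [-0.082, 0.315, -0.021], "grip": 0.9},
    {"rotation": [0.022, 0.68, -0.072], "slide": [-0.093, 0.355, -0.023], "grip": 0.9},
    {"rotation": [0.024, 0.75, -0.08], "slide": [-0.1, 0.38, -0.025], "grip": 0.9},
    {"rotation": [0.025, 0.779, -0.083], "slide": [-0.102, 0.388, -0.025], "grip": 0.9}
  ]
}}

```text
time_s: 14.3
eef_pos: [0.4995, -0.2413, 0.2502]
ee_rot: [-0.032, 0.948, 0.101, 0.3]
wrist_force: [1.1, -0.7, 0.5]
finger_gap: 0.0771
grip_force: 0.0
```

```bash
python3 - <<'E'
from h import *
o=manip.get_obs();print(o['joints'].round(2),o['eef_pos'],np.degrees(rot(o).as_rotvec()))
plan([.50,-.24,.25],12.25,35)
E
```

```text
[-0.8   0.28  2.01  0.86  0.7  -0.08] [ 0.4994946  -0.2412798   0.25015877] [-167.25584293  -17.80156244  -52.99638025]
slide [0.0011, -0.0023, 0.0011] rot [0.0016, -0.0036, -0.0017]
```

>>> {"name": "jog_arm", "arguments": {
  "deltas": [
    {"rotation": [0, 0.05, 0], "slide": [-0.005, 0.005, 0.01], "grip": 0.9},
    {"rotation": [0, 0.13, 0], "slide": [-0.015, 0.015, 0.03], "grip": 0.9},
    {"rotation": [0, 0.21, 0], "slide": [-0.028, 0.027, 0.05], "grip": 0.9},
    {"rotation": [0, 0.3, 0], "slide": [-0.04, 0.04, 0.07], "grip": 0.9},
    {"rotation": [0, 0.39, 0], "slide": [-0.053, 0.052, 0.093], "grip": 0.9},
    {"rotation": [0, 0.48, 0], "slide": [-0.065, 0.064, 0.114], "grip": 0.9},
    {"rotation": [0, 0.57, 0], "slide": [-0.078, 0.076, 0.135], "grip": 0.9},
    {"rotation": [0, 0.65, 0], "slide": [-0.09, 0.087, 0.155], "grip": 0.9},
    {"rotation": [0, 0.71, 0], "slide": [-0.097, 0.094, 0.168], "grip": 0.9},
    {"rotation": [0, 0.733, 0], "slide": [-0.1, 0.098, 0.174], "grip": 0.9}
  ]
}}

```text
time_s: 15.3
eef_pos: [0.5191, -0.2861, 0.1491]
ee_rot: [-0.06, 0.824, 0.088, 0.556]
wrist_force: [0.4, 0.5, 0.3]
finger_gap: 0.077
grip_force: 0.0
```

```bash
python3 - <<'E'
from h import *
o=manip.get_obs();print(o['joints'].round(2),o['eef_pos'],o['time_s'])
p=cam('wrist');im=manip.read_camera('wrist');cv2.imwrite('pics/w4.png',im);np.save('w4.npy',p,allow_pickle=True)
c,s=np.cos(np.radians(12.25)),np.sin(np.radians(12.25))
for z in(.12,0):
  for a,b in((-1,-1),(-1,1),(1,1),(1,-1)): print(z,a,b,proj(p,[.6191+.015*(a*c-b*s),-.2645+.015*(a*s+b*c),z]).round(1))
plan([.5188,-.286,.121],12.25,68)
plan([.6272,-.2627,.076],12.25,68)
E
```

```text
[-1.01  0.68  2.19  1.8   1.11 -1.29] [ 0.5191273  -0.28606871  0.1491229 ] 15.3
0.12 -1 -1 [352.1 231.1]
0.12 -1 1 [302.  231.1]
0.12 1 1 [304.3 203.5]
0.12 1 -1 [349.9 203.5]
0 -1 -1 [346.6 353.2]
0 -1 1 [308.2 353.2]
0 1 1 [309.6 323.1]
0 1 -1 [345.3 323. ]
slide [-0.0523, -0.0004, 0.0202] rot [-0.0005, -0.0014, -0.0025]
slide [-0.053, 0.0001, 0.2595] rot [-0.0005, -0.0014, -0.0025]
```

View pics/w4.png

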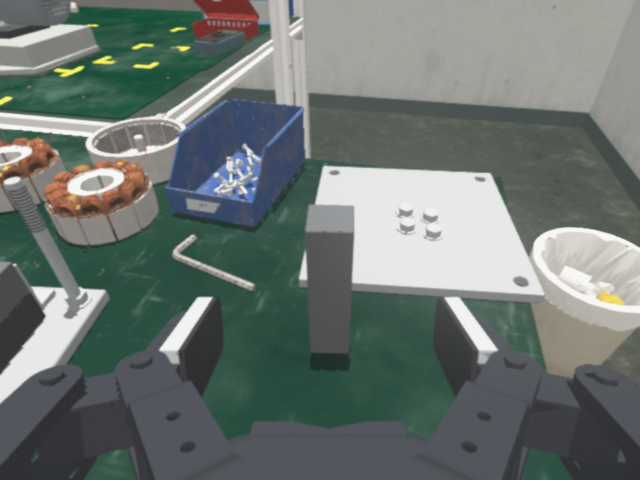

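The bar top's near edge is at (307–354, 234) and its base at (309–349, 353). That puts the bar about 1.5 mm to the right of prediction.

>>> {"name": "jog_arm", "arguments": {
  "deltas": [
    {"rotation": [0, 0, 0], "slide": [-0.02, 0.003, 0.0], "grip": 0.9},
    {"rotation": [0, 0, 0], "slide": [-0.04, 0.003, 0.02], "grip": 0.9},
    {"rotation": [0, 0, 0], "slide": [-0.053, 0.003, 0.06], "grip": 0.9},
    {"rotation": [0, 0, 0], "slide": [-0.053, 0.003, 0.11], "grip": 0.9},
    {"rotation": [0, 0, 0], "slide": [-0.053, 0.003, 0.16], "grip": 0.9},
    {"rotation": [0, 0, 0], "slide": [-0.053, 0.003, 0.2], "grip": 0.9},
    {"rotation": [0, 0, 0], "slide": [-0.053, 0.003, 0.23], "grip": 0.9},
    {"rotation": [0, 0, 0], "slide": [-0.053, 0.003, 0.25], "grip": 0.9},
    {"rotation": [0, 0, 0], "slide": [-0.053, 0.003, 0.259], "grip": 0.9},
    {"rotation": [0, 0, 0], "slide": [-0.053, 0.003, 0.259], "grip": 0.9}
  ],
  "grip_force": 60
}}

```text
time_s: 16.35
eef_pos: [0.6275, -0.2638, 0.0779]
ee_rot: [-0.06, 0.824, 0.089, 0.556]
wrist_force: [0.7, -0.3, 0.1]
finger_gap: 0.0768
grip_force: 0.0
```

```bash
python3 - <<'E'
from h import *
o=manip.get_obs();print(o['joints'].round(2),o['eef_pos'],o['time_s'],o['wrist_force'])
p=cam('wrist');im=manip.read_camera('wrist');cv2.imwrite('pics/w5.png',im)
E
```

```text
[-0.8   0.85  2.04  2.02  1.07 -1.33] [ 0.62746673 -0.26381474  0.077905  ] 16.35 [ 0.70706536 -0.30101558  0.12231728]
```

View pics/w5.png

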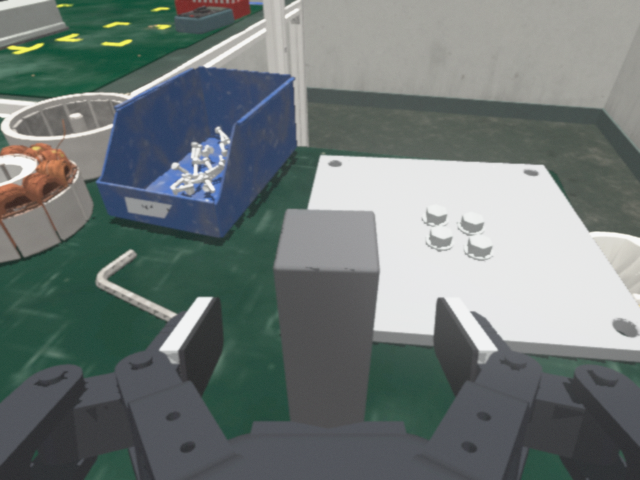

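The bar is centred between the pads (329 px). Closing now.

>>> {"name": "jog_arm", "arguments": {
  "deltas": [
    {"rotation": [0, 0, 0], "slide": [0, 0, 0], "grip": 0.7},
    {"rotation": [0, 0, 0], "slide": [0, 0, 0], "grip": 0.55},
    {"rotation": [0, 0, 0], "slide": [0, 0, 0], "grip": 0.45},
    {"rotation": [0, 0, 0], "slide": [0, 0, 0], "grip": 0.39},
    {"rotation": [0, 0, 0], "slide": [0, 0, 0], "grip": 0.36},
    {"rotation": [0, 0, 0], "slide": [0, 0, 0], "grip": 0.33},
    {"rotation": [0, 0, 0], "slide": [0, 0, 0], "grip": 0.2},
    {"rotation": [0, 0, 0], "slide": [0, 0, 0], "grip": 0},
    {"rotation": [0, 0, 0], "slide": [0, 0, 0], "grip": 0},
    {"rotation": [0, 0, 0], "slide": [0, 0, 0], "grip": 0}
  ],
  "grip_force": 90
}}

```text
time_s: 17.4
eef_pos: [0.6274, -0.2639, 0.0781]
ee_rot: [-0.06, 0.824, 0.089, 0.557]
wrist_force: [-5.3, 0.2, 5.3]
finger_gap: 0.0285
grip_force: 88.2
```

```bash
python3 - <<'E'
from h import *
o=manip.get_obs();print(o['joints'].round(2),o['eef_pos'],o['time_s'],o['wrist_force'])
R=rot(o);p=o['eef_pos'];m=R.as_matrix();print('az,tilt',np.degrees(np.arctan2(m[1,2],m[0,2])),np.degrees(np.arccos(-m[2,2])))
# bar model: G in bar
az=12.25
u=np.array([np.cos(np.radians(az)),np.sin(np.radians(az)),0])
G=p+.0187*-m[:,2]; print('G',G)
T=tgt(az,68);m=T.as_matrix()
P=[.54,-.262,.16]
T1,P1=plan([.6275,-.2638,.17],az,68)
T2,P2=plan([.565,-.275,.17],az,23,R=T1,p=P1)
T3,P3=plan([.52,-.285,.13],az,-22,R=T2,p=P2)
E
```

```text
[-0.8   0.85  2.04  2.02  1.07 -1.33] [ 0.62741832 -0.26390704  0.07810969] 17.4 [-5.27013855  0.24493274  5.34333547]
az,tilt 12.251213638372796 68.08891853763778
G [ 0.61046424 -0.26758851  0.08508792]
slide [0.1706, -0.0, -0.0684] rot [-0.0, -0.002, 0.001]
slide [-0.0475, -0.0046, -0.1177] rot [0.0, -1.0, -0.0]
slide [-0.1161, 0.0004, 0.0376] rot [0.0, -1.0, -0.0]
```

>>> {"name": "jog_arm", "arguments": {
  "deltas": [
    {"rotation": [0, 0, 0], "slide": [0.004, 0, -0.0015], "grip": 0},
    {"rotation": [0, 0, 0], "slide": [0.015, 0, -0.006], "grip": 0},
    {"rotation": [0, 0, 0], "slide": [0.035, 0, -0.014], "grip": 0},
    {"rotation": [0, 0, 0], "slide": [0.06, 0, -0.024], "grip": 0},
    {"rotation": [0, 0, 0], "slide": [0.09, 0, -0.036], "grip": 0},
    {"rotation": [0, 0, 0], "slide": [0.12, 0, -0.048], "grip": 0},
    {"rotation": [0, 0, 0], "slide": [0.145, 0, -0.058], "grip": 0},
    {"rotation": [0, 0, 0], "slide": [0.16, 0, -0.064], "grip": 0},
    {"rotation": [0, 0, 0], "slide": [0.17, 0, -0.068], "grip": 0},
    {"rotation": [0, 0, 0], "slide": [0.17, 0, -0.068], "grip": 0}
  ]
}}

```text
time_s: 18.4
eef_pos: [0.6277, -0.2638, 0.1703]
ee_rot: [-0.059, 0.824, 0.089, 0.557]
wrist_force: [0.9, 0.3, -5.3]
finger_gap: 0.0286
grip_force: 88.6
```

>>> {"name": "jog_arm", "arguments": {
  "deltas": [
    {"rotation": [0, -0.05, 0], "slide": [-0.002, 0, -0.006], "grip": 0},
    {"rotation": [0, -0.14, 0], "slide": [-0.007, 0, -0.017], "grip": 0},
    {"rotation": [0, -0.25, 0], "slide": [-0.012, -0.001, -0.03], "grip": 0},
    {"rotation": [0, -0.37, 0], "slide": [-0.018, -0.002, -0.043], "grip": 0},
    {"rotation": [0, -0.5, 0], "slide": [-0.024, -0.002, -0.059], "grip": 0},
    {"rotation": [0, -0.63, 0], "slide": [-0.03, -0.003, -0.074], "grip": 0},
    {"rotation": [0, -0.76, 0], "slide": [-0.036, -0.004, -0.09], "grip": 0},
    {"rotation": [0, -0.88, 0], "slide": [-0.042, -0.004, -0.104], "grip": 0},
    {"rotation": [0, -0.96, 0], "slide": [-0.046, -0.005, -0.114], "grip": 0},
    {"rotation": [0, -1, 0], "slide": [-0.048, -0.005, -0.118], "grip": 0}
  ]
}}

```text
time_s: 19.4
eef_pos: [0.5645, -0.2744, 0.1689]
ee_rot: [-0.022, 0.974, 0.105, 0.197]
wrist_force: [0.0, -0.2, -5.6]
finger_gap: 0.0285
grip_force: 88.9
```

```bash
python3 - <<'E'
from h import *
o=manip.get_obs();print(o['joints'].round(2),o['eef_pos'],o['time_s'],o['wrist_force'])
m=rot(o).as_matrix();print('az,tilt',np.degrees(np.arctan2(m[1,0],m[0,0])),np.degrees(np.arctan2(m[2,0],m[0,0]/np.cos(np.radians(12)))))
plan([.52,-.285,.13],12.25,-22)
E
```

```text
[-0.68  0.49  1.83  0.54  0.64  0.27] [ 0.56453311 -0.27441433  0.16889919] 19.4 [ 0.01901988 -0.22395317 -5.64656926]
az,tilt 12.294919165899012 22.897953684613945
slide [-0.1146, 0.0018, 0.0361] rot [-0.001, -0.9972, 0.0014]
```

>>> {"name": "jog_arm", "arguments": {
  "deltas": [
    {"rotation": [0, -0.05, 0], "slide": [-0.005, 0, 0.001], "grip": 0},
    {"rotation": [0, -0.14, 0], "slide": [-0.016, 0, 0.005], "grip": 0},
    {"rotation": [0, -0.25, 0], "slide": [-0.028, 0, 0.009], "grip": 0},
    {"rotation": [0, -0.37, 0], "slide": [-0.042, 0.001, 0.013], "grip": 0},
    {"rotation": [0, -0.5, 0], "slide": [-0.057, 0.001, 0.018], "grip": 0},
    {"rotation": [0, -0.63, 0], "slide": [-0.072, 0.001, 0.023], "grip": 0},
    {"rotation": [0, -0.76, 0], "slide": [-0.087, 0.001, 0.027], "grip": 0},
    {"rotation": [0, -0.88, 0], "slide": [-0.1, 0.002, 0.032], "grip": 0},
    {"rotation": [0, -0.96, 0], "slide": [-0.11, 0.002, 0.035], "grip": 0},
    {"rotation": [0, -0.998, 0], "slide": [-0.115, 0.002, 0.036], "grip": 0}
  ]
}}

```text
time_s: 20.4
eef_pos: [0.52, -0.285, 0.1287]
ee_rot: [0.02, 0.976, 0.105, -0.19]
wrist_force: [0.1, -0.1, -5.2]
finger_gap: 0.0284
grip_force: 89.0
```

```bash
python3 - <<'E'
from h import *
o=manip.get_obs();print(o['joints'].round(2),o['eef_pos'],o['time_s'],o['wrist_force'])
m=rot(o).as_matrix();print('az,tilt',np.degrees(np.arctan2(m[1,0],m[0,0])),np.degrees(np.arctan2(m[2,0],m[0,0]/np.cos(np.radians(12)))))
plan([.52,-.285,.010],12.25,-22)
im=manip.read_camera('side');cv2.imwrite('pics/s6.png',cv2.resize(im[140:290,150:400],None,fx=3,fy=3,interpolation=cv2.INTER_CUBIC))
E
```

```text
[-0.51  0.68  1.56 -0.27  1.21  0.98] [ 0.52003532 -0.28502558  0.12865971] 20.4 [ 0.05670907 -0.09660765 -5.2022958 ]
az,tilt 12.310326371731472 -22.083200076345324
slide [0.0891, 0.0004, 0.22] rot [-0.002, 0.0013, 0.0012]
```

View pics/s6.png

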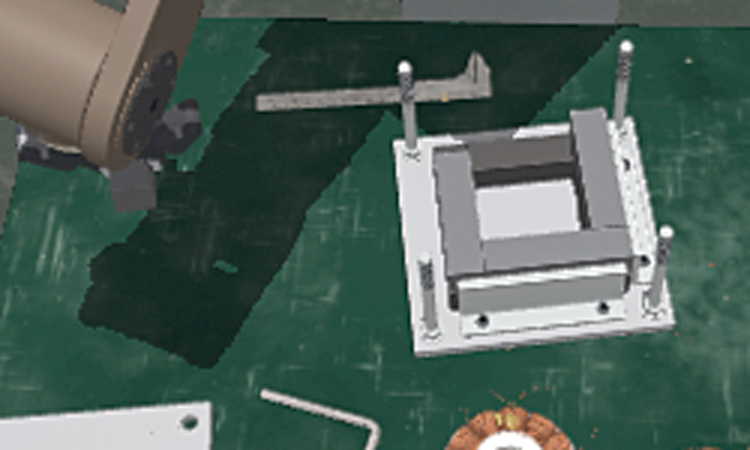

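The bar is held nearly level, and the core is undisturbed. Lowering.

>>> {"name": "jog_arm", "arguments": {
  "deltas": [
    {"rotation": [0, 0, 0], "slide": [0.006, 0, 0.015], "grip": 0},
    {"rotation": [0, 0, 0], "slide": [0.02, 0, 0.05], "grip": 0},
    {"rotation": [0, 0, 0], "slide": [0.036, 0, 0.09], "grip": 0},
    {"rotation": [0, 0, 0], "slide": [0.052, 0, 0.13], "grip": 0},
    {"rotation": [0, 0, 0], "slide": [0.067, 0, 0.165], "grip": 0},
    {"rotation": [0, 0, 0], "slide": [0.077, 0, 0.19], "grip": 0},
    {"rotation": [0, 0, 0], "slide": [0.083, 0, 0.205], "grip": 0},
    {"rotation": [0, 0, 0], "slide": [0.087, 0, 0.214], "grip": 0},
    {"rotation": [0, 0, 0], "slide": [0.089, 0, 0.22], "grip": 0},
    {"rotation": [0, 0, 0], "slide": [0.089, 0, 0.22], "grip": 0}
  ]
}}

```text
time_s: 21.45
eef_pos: [0.5207, -0.2857, 0.0116]
ee_rot: [0.021, 0.976, 0.105, -0.188]
wrist_force: [0.2, 0.1, -4.7]
finger_gap: 0.0283
grip_force: 88.9
```

>>> {"name": "jog_arm", "arguments": {
  "deltas": [
    {"rotation": [0, 0, 0], "slide": [0.0005, 0, 0.001], "grip": 0},
    {"rotation": [0, 0, 0], "slide": [0.001, 0, 0.002], "grip": 0},
    {"rotation": [0, 0, 0], "slide": [0.0015, 0, 0.003], "grip": 0},
    {"rotation": [0, 0, 0], "slide": [0.0015, 0, 0.004], "grip": 0},
    {"rotation": [0, 0, 0], "slide": [0.002, 0, 0.005], "grip": 0},
    {"rotation": [0, 0, 0], "slide": [0.002, 0, 0.005], "grip": 0},
    {"rotation": [0, 0, 0], "slide": [0.002, 0, 0.005], "grip": 0},
    {"rotation": [0, 0, 0], "slide": [0.002, 0, 0.005], "grip": 0},
    {"rotation": [0, 0, 0], "slide": [0.002, 0, 0.005], "grip": 0},
    {"rotation": [0, 0, 0], "slide": [0.002, 0, 0.005], "grip": 0}
  ]
}}

```text
time_s: 22.45
eef_pos: [0.5207, -0.2857, 0.0088]
ee_rot: [0.021, 0.976, 0.105, -0.188]
wrist_force: [-0.5, -0.2, -5.3]
finger_gap: 0.0287
grip_force: 88.9
```

Still no contact. I'll go down a little more and watch the force.

>>> {"name": "jog_arm", "arguments": {
  "deltas": [
    {"rotation": [0, 0, 0], "slide": [0.0003, 0, 0.0008], "grip": 0},
    {"rotation": [0, 0, 0], "slide": [0.0006, 0, 0.0016], "grip": 0},
    {"rotation": [0, 0, 0], "slide": [0.001, 0, 0.0024], "grip": 0},
    {"rotation": [0, 0, 0], "slide": [0.0013, 0, 0.0032], "grip": 0},
    {"rotation": [0, 0, 0], "slide": [0.0016, 0, 0.004], "grip": 0},
    {"rotation": [0, 0, 0], "slide": [0.0016, 0, 0.004], "grip": 0},
    {"rotation": [0, 0, 0], "slide": [0.0016, 0, 0.004], "grip": 0},
    {"rotation": [0, 0, 0], "slide": [0.0016, 0, 0.004], "grip": 0},
    {"rotation": [0, 0, 0], "slide": [0.0016, 0, 0.004], "grip": 0},
    {"rotation": [0, 0, 0], "slide": [0.0016, 0, 0.004], "grip": 0}
  ]
}}

```text
time_s: 23.45
eef_pos: [0.5207, -0.2857, 0.0076]
ee_rot: [0.021, 0.976, 0.105, -0.188]
wrist_force: [-1.8, 2.2, 7.0]
finger_gap: 0.0284
grip_force: 90.4
```

```bash
python3 - <<'E'
from h import *
st()
E
```

```text
fix xy [ -23.1 -312.8] z 0.0076 F [-1.5  2.5] 7.0 M [ 0.41  0.44 -0.16] az 12.24 t 23.45
```

>>> {"name": "jog_arm", "arguments": {
  "deltas": [
    {"rotation": [0, 0, 0], "slide": [0, 0, 0], "grip": 0.36},
    {"rotation": [0, 0, 0], "slide": [0, 0, 0], "grip": 0.42},
    {"rotation": [0, 0, 0], "slide": [0, 0, 0], "grip": 0.55},
    {"rotation": [0, 0, 0], "slide": [0, 0, 0], "grip": 0.75},
    {"rotation": [0, 0, 0], "slide": [0, 0, 0], "grip": 0.85},
    {"rotation": [0, 0, 0], "slide": [0, 0, 0], "grip": 0.85},
    {"rotation": [0, 0, 0], "slide": [0, 0, -0.02], "grip": 0.85},
    {"rotation": [0, 0, 0], "slide": [0, 0, -0.08], "grip": 0.85},
    {"rotation": [0, 0, 0], "slide": [0, 0, -0.15], "grip": 0.85},
    {"rotation": [0, 0, 0], "slide": [0, 0, -0.22], "grip": 0.85}
  ],
  "grip_force": 60
}}

```text
time_s: 24.45
eef_pos: [0.5612, -0.2767, 0.1105]
ee_rot: [0.02, 0.976, 0.105, -0.188]
wrist_force: [0.5, 0.6, -0.3]
finger_gap: 0.0726
grip_force: 0.0
```

```bash
python3 - <<'E'
from h import *
st();o=manip.get_obs();print(o['eef_pos'])
plan([.495,-.291,.16],12.25,0)
E
```

```text
fix xy [  18.3 -309.8] z 0.1105 F [0.5 0.5] -0.3 M [ 0.03 -0.17 -0.04] az 12.25 t 24.45
[ 0.5611716  -0.27666567  0.11053518]
slide [-0.1625, -0.0001, -0.0415] rot [0.0006, 0.4853, 0.0002]
```

>>> {"name": "jog_arm", "arguments": {
  "deltas": [
    {"rotation": [0, 0.03, 0], "slide": [-0.01, 0, -0.01], "grip": 0.85},
    {"rotation": [0, 0.08, 0], "slide": [-0.025, 0, -0.02], "grip": 0.85},
    {"rotation": [0, 0.14, 0], "slide": [-0.045, 0, -0.03], "grip": 0.85},
    {"rotation": [0, 0.21, 0], "slide": [-0.065, 0, -0.04], "grip": 0.85},
    {"rotation": [0, 0.28, 0], "slide": [-0.085, 0, -0.042], "grip": 0.85},
    {"rotation": [0, 0.35, 0], "slide": [-0.105, 0, -0.042], "grip": 0.85},
    {"rotation": [0, 0.41, 0], "slide": [-0.125, 0, -0.042], "grip": 0.85},
    {"rotation": [0, 0.46, 0], "slide": [-0.14, 0, -0.042], "grip": 0.85},
    {"rotation": [0, 0.485, 0], "slide": [-0.147, 0, -0.042], "grip": 0.85},
    {"rotation": [0, 0.485, 0], "slide": [-0.147, 0, -0.042], "grip": 0.85}
  ]
}}

```text
time_s: 25.45
eef_pos: [0.5009, -0.2899, 0.1558]
ee_rot: [0.0, 0.994, 0.106, -0.0]
wrist_force: [-0.4, -0.3, -0.1]
finger_gap: 0.0727
grip_force: 0.0
```

```bash
python3 - <<'E'
from h import *
o=manip.get_obs();print(o['eef_pos'])
p=cam('wrist');im=manip.read_camera('wrist');np.save('w7.npy',p,allow_pickle=True);cv2.imwrite('pics/w7.png',im)
hsv=cv2.cvtColor(im,cv2.COLOR_BGR2HSV)
m=((hsv[...,1]<60)).astype(np.uint8)*255
m[330:]=0; m=cv2.morphologyEx(m,cv2.MORPH_OPEN,np.ones((7,7)))
n,lab,s,c=cv2.connectedComponentsWithStats(m)
for i in range(1,n):
    if s[i,4]>1500:
        cs,_=cv2.findContours((lab==i).astype(np.uint8),0,2)
        r=cv2.minAreaRect(cs[0]);b=cv2.boxPoints(r);print(s[i],r)
        P=np.array([onz(p,u,v,.03)[:2] for u,v in b]);print(P.mean(0),[np.linalg.norm(P[k]-P[k-1]).round(4) for k in range(4)],[np.degrees(np.arctan2(*(P[k]-P[k-1])[::-1])).round(1) for k in range(4)])
E
```

```text
[ 0.50091054 -0.28990682  0.1558053 ]
[    0     0    63   286 13034] ((31.0, 142.5), (285.0, 62.0), 90.0)
[ 0.50595713 -0.09183062] [np.float64(0.1858), np.float64(0.0365), np.float64(0.1843), np.float64(0.0442)] [np.float64(-0.3), np.float64(-77.7), np.float64(-178.0), np.float64(102.2)]
[ 542    0   98  160 9847] ((609.8035888671875, 83.95980072021484), (84.80595397949219, 177.77125549316406), 19.826475143432617)
[ 0.62470976 -0.44366409] [np.float64(0.0589), np.float64(0.0988), np.float64(0.0527), np.float64(0.1014)] [np.float64(83.6), np.float64(-0.3), np.float64(-94.5), np.float64(-176.9)]
[ 305  131   48  176 7930] ((328.5, 218.5), (175.0, 47.0), 90.0)
[ 0.50237328 -0.29106975] [np.float64(0.123), np.float64(0.0302), np.float64(0.1231), np.float64(0.0341)] [np.float64(11.3), np.float64(-77.8), np.float64(-166.8), np.float64(102.2)]
[ 428  171  153  159 8052] ((515.7674560546875, 267.29254150390625), (94.45600128173828, 206.82415771484375), 39.4400520324707)
[ 0.49519999 -0.42628284] [np.float64(0.0779), np.float64(0.1399), np.float64(0.0688), np.float64(0.147)] [np.float64(61.4), np.float64(-22.3), np.float64(-113.6), np.float64(161.1)]
```

>>> {"name": "jog_arm", "arguments": {
  "deltas": [
    {"rotation": [0, 0, 0], "slide": [0.003, 0.001, 0.05], "grip": 0.8},
    {"rotation": [0, 0, 0], "slide": [0.003, 0.001, 0.12], "grip": 0.8},
    {"rotation": [0, 0, 0], "slide": [0.003, 0.001, 0.19], "grip": 0.8},
    {"rotation": [0, 0, 0], "slide": [0.003, 0.001, 0.25], "grip": 0.8},
    {"rotation": [0, 0, 0], "slide": [0.003, 0.001, 0.29], "grip": 0.8},
    {"rotation": [0, 0, 0], "slide": [0.003, 0.001, 0.304], "grip": 0.8},
    {"rotation": [0, 0, 0], "slide": [0.003, 0.001, 0.304], "grip": 0.8},
    {"rotation": [0, 0, 0], "slide": [0.003, 0.001, 0.304], "grip": 0.3},
    {"rotation": [0, 0, 0], "slide": [0.003, 0.001, 0.304], "grip": 0.0},
    {"rotation": [0, 0, 0], "slide": [0.003, 0.001, 0.304], "grip": 0.0}
  ],
  "grip_force": 60
}}

```text
time_s: 26.5
eef_pos: [0.5036, -0.2903, 0.0048]
ee_rot: [0.001, 0.994, 0.107, 0.001]
wrist_force: [-1.8, 0.3, 5.2]
finger_gap: 0.0286
grip_force: 61.2
```

>>> {"name": "jog_arm", "arguments": {
  "deltas": [
    {"rotation": [0, 0, 0], "slide": [0, 0, 0], "grip": 0},
    {"rotation": [0, 0, 0], "slide": [0, 0, 0], "grip": 0},
    {"rotation": [0, 0, 0], "slide": [0, 0, -0.02], "grip": 0},
    {"rotation": [0, 0, 0], "slide": [0, 0, -0.07], "grip": 0},
    {"rotation": [0, 0, 0], "slide": [0, 0, -0.14], "grip": 0},
    {"rotation": [0, 0, 0], "slide": [0, 0, -0.22], "grip": 0},
    {"rotation": [0, 0, 0], "slide": [0, 0, -0.3], "grip": 0},
    {"rotation": [0, 0, 0], "slide": [0, 0, -0.38], "grip": 0},
    {"rotation": [0, 0, 0], "slide": [0, 0, -0.42], "grip": 0},
    {"rotation": [0, 0, 0], "slide": [0, 0, -0.44], "grip": 0}
  ]
}}

```text
time_s: 27.5
eef_pos: [0.5032, -0.2898, 0.2262]
ee_rot: [0.001, 0.994, 0.107, 0.001]
wrist_force: [-0.8, -0.9, -5.3]
finger_gap: 0.0286
grip_force: 60.5
```

```bash
python3 - <<'E'
from h import *
st();o=manip.get_obs();print(o['eef_pos'],o['finger_gap'])
T,P=plan([.46,-.15,.225],55)
plan(fx(-.068,-.022,.225),98.5,R=T,p=P)
E
```

```text
fix xy [ -41.  -314.2] z 0.2262 F [-0.9 -0.8] -5.3 M [-0.04 -0.   -0.04] az 12.27 t 27.5
[ 0.50316494 -0.28982201  0.22623211] 0.028574985749828502
slide [-0.025, -0.2916, 0.0016] rot [0.0043, -0.0005, -0.9497]
slide [0.2072, -0.2103, 0.0] rot [0.0, 0.0, -0.9667]
```

>>> {"name": "jog_arm", "arguments": {
  "deltas": [
    {"rotation": [0, 0, -0.04], "slide": [-0.001, -0.012, 0], "grip": 0},
    {"rotation": [0, 0, -0.12], "slide": [-0.003, -0.036, 0], "grip": 0},
    {"rotation": [0, 0, -0.23], "slide": [-0.006, -0.07, 0], "grip": 0},
    {"rotation": [0, 0, -0.35], "slide": [-0.009, -0.11, 0], "grip": 0},
    {"rotation": [0, 0, -0.48], "slide": [-0.012, -0.15, 0], "grip": 0},
    {"rotation": [0, 0, -0.6], "slide": [-0.016, -0.185, 0.0], "grip": 0},
    {"rotation": [0, 0, -0.72], "slide": [-0.019, -0.22, 0.0], "grip": 0},
    {"rotation": [0.002, 0, -0.83], "slide": [-0.022, -0.255, 0.001], "grip": 0},
    {"rotation": [0.004, 0, -0.91], "slide": [-0.024, -0.28, 0.001], "grip": 0},
    {"rotation": [0.004, 0, -0.95], "slide": [-0.025, -0.292, 0.001], "grip": 0}
  ]
}}

```text
time_s: 28.5
eef_pos: [0.4588, -0.1484, 0.2216]
ee_rot: [-0.003, 0.886, 0.464, -0.001]
wrist_force: [-0.9, -0.4, -5.5]
finger_gap: 0.0291
grip_force: 60.3
```

>>> {"name": "jog_arm", "arguments": {
  "deltas": [
    {"rotation": [0, 0, -0.04], "slide": [0.008, -0.008, 0], "grip": 0},
    {"rotation": [0, 0, -0.12], "slide": [0.025, -0.025, 0], "grip": 0},
    {"rotation": [0, 0, -0.23], "slide": [0.05, -0.05, 0], "grip": 0},
    {"rotation": [0, 0, -0.35], "slide": [0.075, -0.076, 0], "grip": 0},
    {"rotation": [0, 0, -0.48], "slide": [0.103, -0.104, 0], "grip": 0},
    {"rotation": [0, 0, -0.61], "slide": [0.13, -0.132, 0], "grip": 0},
    {"rotation": [0, 0, -0.73], "slide": [0.157, -0.16, 0], "grip": 0},
    {"rotation": [0, 0, -0.84], "slide": [0.18, -0.183, 0], "grip": 0},
    {"rotation": [0, 0, -0.93], "slide": [0.199, -0.202, 0], "grip": 0},
    {"rotation": [0, 0, -0.967], "slide": [0.207, -0.21, 0], "grip": 0}
  ]
}}

```text
time_s: 29.5
eef_pos: [0.433, -0.0041, 0.2229]
ee_rot: [-0.002, 0.651, 0.759, -0.0]
wrist_force: [0.5, 0.0, -6.1]
finger_gap: 0.0293
grip_force: 60.3
```

```bash
python3 - <<'E'
from h import *
st();o=manip.get_obs();print(o['eef_pos'],o['joints'].round(2))
p=cam('wrist')
im=manip.read_camera('wrist');cv2.imwrite('pics/w8.png',im)
plan(fx(-.068,-.022,.049),98.5)
E
```

```text
fix xy [-68.2 -21.2] z 0.2229 F [ 0.5 -0.1] -6.1 M [0.03 0.05 0.01] az 98.7 t 29.5
[ 0.4329768  -0.0040771   0.22293811] [-0.16  0.23  2.01  0.    0.9  -0.32]
slide [-0.0027, 0.0012, 0.348] rot [-0.0028, -0.0031, 0.0047]
```

>>> {"name": "jog_arm", "arguments": {
  "deltas": [
    {"rotation": [0, 0, 0], "slide": [-0.002, 0.001, 0.03], "grip": 0},
    {"rotation": [-0.002, -0.003, 0.004], "slide": [-0.003, 0.001, 0.08], "grip": 0},
    {"rotation": [-0.003, -0.003, 0.005], "slide": [-0.003, 0.001, 0.14], "grip": 0},
    {"rotation": [-0.003, -0.003, 0.005], "slide": [-0.003, 0.001, 0.2], "grip": 0},
    {"rotation": [-0.003, -0.003, 0.005], "slide": [-0.003, 0.001, 0.26], "grip": 0},
    {"rotation": [-0.003, -0.003, 0.005], "slide": [-0.003, 0.001, 0.305], "grip": 0},
    {"rotation": [-0.003, -0.003, 0.005], "slide": [-0.003, 0.001, 0.33], "grip": 0},
    {"rotation": [-0.003, -0.003, 0.005], "slide": [-0.003, 0.001, 0.342], "grip": 0},
    {"rotation": [-0.003, -0.003, 0.005], "slide": [-0.003, 0.001, 0.348], "grip": 0},
    {"rotation": [-0.003, -0.003, 0.005], "slide": [-0.003, 0.001, 0.35], "grip": 0}
  ]
}}

```text
time_s: 30.55
eef_pos: [0.434, -0.0062, 0.0484]
ee_rot: [0.001, 0.654, 0.756, 0.0]
wrist_force: [-0.6, -1.0, -5.3]
finger_gap: 0.029
grip_force: 60.1
```

```bash
python3 - <<'E'
from h import *
st()
E
```

```text
fix xy [-67.5 -23.4] z 0.0484 F [-0.7 -0.9] -5.3 M [-0.05  0.01 -0.02] az 98.27 t 30.55
```

>>> {"name": "jog_arm", "arguments": {
  "deltas": [
    {"rotation": [0, 0, 0], "slide": [0, 0, 0.001], "grip": 0},
    {"rotation": [0, 0, 0], "slide": [0, 0.002, 0.002], "grip": 0},
    {"rotation": [0, 0, 0], "slide": [0, 0.004, 0.002], "grip": 0},
    {"rotation": [0, 0, 0], "slide": [0, 0.006, 0.002], "grip": 0},
    {"rotation": [0, 0, 0], "slide": [0, 0.008, 0.002], "grip": 0},
    {"rotation": [0, 0, 0], "slide": [0, 0.01, 0.002], "grip": 0},
    {"rotation": [0, 0, 0], "slide": [0, 0.012, 0.002], "grip": 0},
    {"rotation": [0, 0, 0], "slide": [0, 0.013, 0.002], "grip": 0},
    {"rotation": [0, 0, 0], "slide": [0, 0.014, 0.002], "grip": 0},
    {"rotation": [0, 0, 0], "slide": [0, 0.014, 0.002], "grip": 0}
  ]
}}

```text
time_s: 31.55
eef_pos: [0.4407, -0.0049, 0.0472]
ee_rot: [0.0, 0.654, 0.756, 0.0]
wrist_force: [-0.1, -0.2, -4.7]
finger_gap: 0.0288
grip_force: 60.1
```

```bash
python3 - <<'E'
from h import *
st()
E
```

```text
fix xy [-60.7 -23.2] z 0.0472 F [-0.2 -0.2] -4.7 M [ 0.03 -0.   -0.03] az 98.31 t 31.55
```

>>> {"name": "jog_arm", "arguments": {
  "deltas": [
    {"rotation": [0, 0, 0], "slide": [0.002, 0, 0.0005], "grip": 0},
    {"rotation": [0, 0, 0], "slide": [0.004, 0, 0.001], "grip": 0},
    {"rotation": [0, 0, 0], "slide": [0.006, 0, 0.001], "grip": 0},
    {"rotation": [0, 0, 0], "slide": [0.008, 0, 0.001], "grip": 0},
    {"rotation": [0, 0, 0], "slide": [0.01, 0, 0.001], "grip": 0},
    {"rotation": [0, 0, 0], "slide": [0.012, 0, 0.001], "grip": 0},
    {"rotation": [0, 0, 0], "slide": [0.014, 0, 0.001], "grip": 0},
    {"rotation": [0, 0, 0], "slide": [0.015, 0, 0.001], "grip": 0},
    {"rotation": [0, 0, 0], "slide": [0.016, 0, 0.001], "grip": 0},
    {"rotation": [0, 0, 0], "slide": [0.016, 0, 0.001], "grip": 0}
  ]
}}

```text
time_s: 32.55
eef_pos: [0.4396, 0.0027, 0.0468]
ee_rot: [0.001, 0.654, 0.757, 0.0]
wrist_force: [-0.9, -7.1, -2.3]
finger_gap: 0.0284
grip_force: 60.6
```

```bash
python3 - <<'E'
from h import *
st()
E
```

```text
fix xy [-60.7 -15.5] z 0.0468 F [-1.9 -6.9] -2.3 M [-0.98  0.01  0.12] az 98.32 t 32.55
```

>>> {"name": "jog_arm", "arguments": {
  "deltas": [
    {"rotation": [0, 0, 0], "slide": [0, 0.001, 0], "grip": 0},
    {"rotation": [0, 0, 0], "slide": [0, 0.002, 0], "grip": 0},
    {"rotation": [0, 0, 0], "slide": [0, 0.003, 0], "grip": 0},
    {"rotation": [0, 0, 0], "slide": [0, 0.004, 0], "grip": 0},
    {"rotation": [0, 0, 0], "slide": [0, 0.005, 0], "grip": 0},
    {"rotation": [0, 0, 0], "slide": [0.001, 0.005, 0], "grip": 0},
    {"rotation": [0, 0, 0], "slide": [0.002, 0.005, 0], "grip": 0},
    {"rotation": [0, 0, 0], "slide": [0.003, 0.005, 0], "grip": 0},
    {"rotation": [0, 0, 0], "slide": [0.003, 0.005, 0], "grip": 0},
    {"rotation": [0, 0, 0], "slide": [0.003, 0.005, 0], "grip": 0}
  ]
}}

```text
time_s: 33.55
eef_pos: [0.4402, 0.0029, 0.0468]
ee_rot: [-0.0, 0.653, 0.757, -0.001]
wrist_force: [-11.2, -35.0, 4.6]
finger_gap: 0.0289
grip_force: 61.7
```

```bash
python3 - <<'E'
from h import *
st()
E
```

```text
fix xy [-60.  -15.4] z 0.0468 F [-16.3 -32.9] 4.6 M [-5.41  1.78  0.67] az 98.42 t 33.55
```

>>> {"name": "jog_arm", "arguments": {
  "deltas": [
    {"rotation": [0, 0, 0], "slide": [-0.002, 0, 0], "grip": 0},
    {"rotation": [0, 0, 0], "slide": [-0.003, 0.001, 0], "grip": 0},
    {"rotation": [0, 0, 0], "slide": [-0.003, 0.002, 0], "grip": 0},
    {"rotation": [0, 0, 0], "slide": [-0.003, 0.002, 0], "grip": 0},
    {"rotation": [0, 0, 0], "slide": [-0.003, 0.002, 0], "grip": 0},
    {"rotation": [0, 0, 0], "slide": [-0.003, 0.002, 0], "grip": 0},
    {"rotation": [0, 0, 0], "slide": [-0.003, 0.002, 0], "grip": 0},
    {"rotation": [0, 0, 0], "slide": [-0.003, 0.002, 0], "grip": 0},
    {"rotation": [0, 0, 0], "slide": [-0.003, 0.002, 0], "grip": 0},
    {"rotation": [0, 0, 0], "slide": [-0.003, 0.002, 0], "grip": 0}
  ]
}}

```text
time_s: 34.55
eef_pos: [0.4406, 0.0029, 0.0468]
ee_rot: [-0.001, 0.654, 0.757, -0.002]
wrist_force: [-12.4, -16.4, 8.3]
finger_gap: 0.0288
grip_force: 62.1
```

```bash
python3 - <<'E'
from h import *
st()
E
```

```text
fix xy [-59.7 -15.5] z 0.0468 F [-14.7 -14.4] 8.3 M [-2.52  1.89  0.35] az 98.37 t 34.55
```

>>> {"name": "jog_arm", "arguments": {
  "deltas": [
    {"rotation": [0, 0, 0], "slide": [0, 0.001, -0.0005], "grip": 0},
    {"rotation": [0, 0, 0], "slide": [0, 0.002, -0.0005], "grip": 0},
    {"rotation": [0, 0, 0], "slide": [0, 0.003, -0.0005], "grip": 0},
    {"rotation": [0, 0, 0], "slide": [0, 0.003, -0.0005], "grip": 0},
    {"rotation": [0, 0, 0], "slide": [0, 0.003, -0.0005], "grip": 0},
    {"rotation": [0, 0, 0], "slide": [0, 0.003, -0.0005], "grip": 0},
    {"rotation": [0, 0, 0], "slide": [0, 0.003, -0.0005], "grip": 0},
    {"rotation": [0, 0, 0], "slide": [0, 0.003, -0.0005], "grip": 0},
    {"rotation": [0, 0, 0], "slide": [0, 0.003, -0.0005], "grip": 0},
    {"rotation": [0, 0, 0], "slide": [0, 0.003, -0.0005], "grip": 0}
  ]
}}

```text
time_s: 35.55
eef_pos: [0.4406, 0.003, 0.0469]
ee_rot: [-0.003, 0.654, 0.757, -0.003]
wrist_force: [-17.8, -22.0, 8.0]
finger_gap: 0.0289
grip_force: 62.2
```

```bash
python3 - <<'E'
from h import *
st()
E
```

```text
fix xy [-59.6 -15.4] z 0.0469 F [-20.8 -19.2] 8.0 M [-3.38  2.67  0.34] az 98.38 t 35.55
```

>>> {"name": "jog_arm", "arguments": {
  "deltas": [
    {"rotation": [0, 0, 0], "slide": [-0.0005, -0.002, 0.0005], "grip": 0},
    {"rotation": [0, 0, 0], "slide": [-0.001, -0.004, 0.001], "grip": 0},
    {"rotation": [0, 0, 0], "slide": [-0.001, -0.006, 0.001], "grip": 0},
    {"rotation": [0, 0, 0], "slide": [-0.001, -0.006, 0.001], "grip": 0.4},
    {"rotation": [0, 0, 0], "slide": [-0.001, -0.006, 0.001], "grip": 0.55},
    {"rotation": [0, 0, 0], "slide": [-0.001, -0.006, 0.001], "grip": 0.65},
    {"rotation": [0, 0, 0], "slide": [-0.001, -0.006, 0.001], "grip": 0.65},
    {"rotation": [0, 0, 0], "slide": [-0.001, -0.006, 0.001], "grip": 0.65},
    {"rotation": [0, 0, 0], "slide": [-0.001, -0.006, -0.02], "grip": 0.65},
    {"rotation": [0, 0, 0], "slide": [-0.001, -0.006, -0.07], "grip": 0.65}
  ]
}}

```text
time_s: 36.55
eef_pos: [0.4407, 0.0029, 0.0818]
ee_rot: [-0.001, 0.654, 0.756, -0.001]
wrist_force: [-0.2, -0.6, -0.2]
finger_gap: 0.0555
grip_force: 0.0
```

>>> {"name": "jog_arm", "arguments": {
  "deltas": [
    {"rotation": [0, 0, 0], "slide": [0, 0, -0.06], "grip": 0.65},
    {"rotation": [0, 0, 0], "slide": [0, 0, -0.13], "grip": 0.65},
    {"rotation": [0, 0, 0], "slide": [0, 0, -0.21], "grip": 0.65},
    {"rotation": [0, 0, 0], "slide": [0, 0, -0.29], "grip": 0.65},
    {"rotation": [0, 0, 0], "slide": [0, 0, -0.35], "grip": 0.65},
    {"rotation": [0, 0, 0], "slide": [0, 0, -0.38], "grip": 0.65},
    {"rotation": [0, 0, 0], "slide": [0, 0.03, -0.38], "grip": 0.65},
    {"rotation": [0, 0, 0], "slide": [0, 0.08, -0.38], "grip": 0.65},
    {"rotation": [0, 0, 0], "slide": [0, 0.12, -0.38], "grip": 0.65},
    {"rotation": [0, 0, 0], "slide": [0, 0.12, -0.38], "grip": 0.65}
  ]
}}

```text
time_s: 37.55
eef_pos: [0.502, 0.0117, 0.2726]
ee_rot: [0.001, 0.654, 0.757, 0.0]
wrist_force: [-0.5, 0.2, 0.5]
finger_gap: 0.0556
grip_force: 0.0
```

```bash
python3 - <<'E'
from h import *
st()
p=cam('wrist');im=manip.read_camera('wrist');cv2.imwrite('pics/w9.png',im)
# rectify top plane z=.072 of fixture frame, 2 px/mm
S=4
w=[(-.09,-.09),(.09,-.09),(.09,.09),(-.09,.09)]
src=np.float32([proj(p,fx(*q,.072)) for q in w]);print(src.round())
dst=np.float32([((x+.09)*1e3*S,(.09-y)*1e3*S) for x,y in w])
top=cv2.warpPerspective(im,cv2.getPerspectiveTransform(src,dst),(180*S,180*S),flags=cv2.INTER_CUBIC)
cv2.imwrite('pics/top.png',top)
g=cv2.cvtColor(top,cv2.COLOR_BGR2GRAY).astype(float)
def prof(a,b,label,n=5):
    # gray along line a->b (mm), averaged over +-n mm sideways
    a,b=np.array(a,float),np.array(b,float);d=(b-a)/np.linalg.norm(b-a);nn=np.array([-d[1],d[0]])
    out=[]
    for t in np.arange(0,np.linalg.norm(b-a)+.1,.5):
        out.append(int(np.mean([g[int(round((90-q[1])*S)),int(round((q[0]+90)*S))] for q in [a+d*t+nn*k for k in np.linspace(-n,n,11)]])))
    print(label,out)
prof((60,-55),(60,-35),'far/front y')
prof((-55,-60),(-35,-60),'near/front x')
prof((-60,35),(-60,55),'near/side y')
prof((35,60),(55,60),'side/far x')
prof((60,65),(60,85),'far/fence y'); prof((65,-60),(85,-60),'front/fence x');prof((-20,65),(-20,85),'side/fence y');prof((65,10),(85,10),'far/fence x')
E
```

```text
fix xy [  2.4 -15.8] z 0.2726 F [-0.5  0.2] 0.5 M [ 0.03 -0.03 -0.01] az 98.32 t 37.55
[[227. 283.]
 [424. 282.]
 [438.  70.]
 [210.  71.]]
far/front y [157, 157, 158, 158, 158, 158, 158, 158, 158, 159, 159, 159, 159, 157, 155, 144, 134, 128, 132, 142, 154, 158, 159, 159, 158, 158, 158, 159, 159, 159, 159, 159, 159, 159, 159, 159, 160, 159, 160, 160, 160]
near/front x [79, 78, 78, 79, 79, 79, 78, 78, 79, 79, 79, 79, 79, 79, 78, 78, 79, 79, 78, 77, 76, 76, 76, 77, 78, 79, 78, 78, 78, 79, 79, 79, 79, 79, 79, 79, 79, 79, 79, 79, 79]
near/side y [84, 84, 85, 84, 85, 85, 85, 84, 85, 85, 85, 85, 85, 85, 84, 81, 79, 78, 79, 82, 83, 84, 85, 89, 96, 114, 133, 147, 157, 159, 161, 161, 161, 161, 161, 161, 161, 161, 162, 161, 161]
side/far x [183, 183, 183, 183, 184, 184, 184, 184, 184, 184, 184, 184, 184, 184, 184, 183, 181, 169, 153, 131, 120, 128, 148, 167, 178, 183, 183, 184, 184, 183, 183, 183, 183, 183, 183, 182, 182, 183, 182, 182, 182]
far/fence y [182, 182, 182, 182, 182, 182, 182, 182, 182, 182, 183, 183, 183, 181, 176, 177, 191, 220, 243, 245, 244, 244, 244, 245, 245, 245, 245, 245, 245, 243, 237, 225, 218, 219, 220, 220, 219, 218, 212, 208, 211]
front/fence x [155, 155, 156, 155, 156, 155, 155, 155, 155, 155, 155, 156, 155, 155, 155, 155, 155, 155, 159, 167, 187, 207, 222, 229, 232, 233, 234, 234, 234, 233, 230, 227, 224, 222, 222, 223, 225, 226, 226, 226, 226]
side/fence y [173, 173, 172, 172, 173, 173, 173, 173, 173, 174, 174, 174, 174, 172, 167, 162, 176, 205, 231, 243, 241, 241, 241, 240, 240, 240, 240, 239, 238, 238, 237, 238, 241, 242, 242, 242, 243, 243, 243, 243, 243]
far/fence x [169, 169, 170, 169, 169, 169, 169, 169, 169, 169, 169, 169, 169, 169, 169, 169, 168, 169, 172, 186, 207, 225, 234, 237, 238, 238, 238, 239, 239, 239, 237, 236, 236, 238, 239, 240, 240, 240, 240, 240, 240]
```

```bash
cat > m.py <<'E'
from h import *
def joints(im,p,only=None):
    S=4;w=[(-.09,-.09),(.09,-.09),(.09,.09),(-.09,.09)]
    src=np.float32([proj(p,fx(*q,.072)) for q in w]);dst=np.float32([((x+.09)*1e3*S,(.09-y)*1e3*S) for x,y in w])
    g=cv2.cvtColor(cv2.warpPerspective(im,cv2.getPerspectiveTransform(src,dst),(720,720),flags=cv2.INTER_CUBIC),6).astype(float)
    for lab,c,ax in(('far/front',(60,-45),1),('near/front',(-45,-60),0),('near/side',(-60,45),1),('side/far',(45,60),0)):
        r=[]
        for k in np.arange(-11,11.1,2):
            q=[]
            for t in np.arange(-6,6.1,.25):
                x,y=(c[0]+t,c[1]+k) if ax==0 else (c[0]+k,c[1]+t)
                q.append(g[int(round((90-y)*S)),int(round((x+90)*S))])
            q=np.array(q);b=np.interp(np.arange(len(q)),[0,len(q)-1],[np.median(q[:8]),np.median(q[-8:])])
            r.append((((b-q)/b).clip(0).sum()*.25).round(2))
        print(lab,r)
E
python3 - <<'E'
from m import *
print('w2');joints(cv2.imread('pics/w2.png'),np.load('w2.npy',allow_pickle=True).item())
print('w3');joints(cv2.imread('pics/w3.png'),np.load('w3.npy',allow_pickle=True).item())
print('w9');joints(cv2.imread('pics/w9.png'),cam('wrist'))
print('side0');joints(cv2.imread('pics/side0.png'),cam('side'))
im=manip.read_camera('side');print('side now');joints(im,cam('side'))
E
```

```text
w2
far/front [np.float64(0.44), np.float64(0.44), np.float64(0.08), np.float64(0.17), np.float64(0.17), np.float64(0.19), np.float64(0.18), np.float64(0.18), np.float64(0.18), np.float64(0.17), np.float64(0.17), np.float64(0.17)]
near/front [np.float64(0.06), np.float64(0.02), np.float64(0.05), np.float64(0.07), np.float64(0.03), np.float64(0.02), np.float64(0.11), np.float64(0.06), np.float64(0.14), np.float64(0.02), np.float64(0.06), np.float64(0.1)]
near/side [np.float64(2.06), np.float64(0.68), np.float64(0.37), np.float64(0.32), np.float64(0.36), np.float64(0.37), np.float64(0.33), np.float64(0.34), np.float64(0.35), np.float64(0.37), np.float64(0.37), np.float64(0.39)]
side/far [np.float64(0.59), np.float64(0.55), np.float64(0.55), np.float64(0.56), np.float64(0.55), np.float64(0.56), np.float64(0.57), np.float64(0.54), np.float64(0.52), np.float64(0.56), np.float64(0.83), np.float64(0.65)]
w3
far/front [np.float64(0.43), np.float64(0.43), np.float64(0.45), np.float64(0.51), np.float64(0.5), np.float64(0.49), np.float64(0.54), np.float64(0.51), np.float64(0.51), np.float64(0.56
[... 2740 characters left out ...]
96), np.float64(1.09)]
near/front [np.float64(0.13), np.float64(0.09), np.float64(0.03), np.float64(0.01), np.float64(0.02), np.float64(0.08), np.float64(0.11), np.float64(0.01), np.float64(0.03), np.float64(0.03), np.float64(0.02), np.float64(0.04)]
near/side [np.float64(1.25), np.float64(1.72), np.float64(2.02), np.float64(2.29), np.float64(2.47), np.float64(2.52), np.float64(2.56), np.float64(2.6), np.float64(2.68), np.float64(2.76), np.float64(2.62), np.float64(2.46)]
side/far [np.float64(0.36), np.float64(0.01), np.float64(0.04), np.float64(0.35), np.float64(0.72), np.float64(1.09), np.float64(0.91), np.float64(1.06), np.float64(1.2), np.float64(0.9), np.float64(0.83), np.float64(0.54)]
```

```bash
python3 -c "
from station import manip
print(manip.job_done(), manip.get_obs()['time_s'])"
```

```text
the job is handed in; nothing more can be done
the job is handed in; nothing more can be done
```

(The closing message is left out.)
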